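# Brush out the board-cleaning beakers and shut them in the bench dryer

### The arm

A 6-joint arm with a two-finger parallel gripper is mounted at the origin on a cart in front of the work surface, level with it; the furniture and walls round the work are solid. World frame = base frame: x ahead of the robot, y to its left, z up, the work surface at z = 0. Lengths are in m, angles in rad, forces in N, time in s.
With the tool pointing down it reaches from about 0.4 to 0.925 m from the base axis. Payload 3.4 kg.
Tool frame: the origin (TCP) lies midway between the tips of the shut fingers; the grasp point (between the pads) lies 19 mm behind it; x points along the fingers, z is the direction in which the jaws open and shut, and the axes are right-handed (so a half turn about x gives the same grasp; the last joint's range is limited). The gripper opens to 85 mm and grips with 20 to 120 N. Pads are 22 mm wide; open, the fingers measure 114 mm over their backs; the gripper's body (76 mm by 85 mm) begins 54 mm behind the grasp point. The pads swing forward as they close: fully open they stand 13 mm farther back than shut.
Start: joints at [1.167, 0.307, 1.506, -0, 1.328, -0.073], TCP at [0.186, 0.544, 0.231] pointing down, gripper open.
Joint ranges: [-3.12, 3.12], [-1.05, 2.28], [0.14, 2.33], [-1.42, 4.57], [0.1, 2.73], [-2.68, 2.68]. Speed limits (rad/s): [2.57, 2.57, 3.14, 3.14, 3.14, 3.14].

### API

Orientations are given as a rotation vector (axis times angle).
In Python, from workcell import sensors, viewer, env gives the robot as it stands.
- The arm moves only by the tool arm_command, never from a script. Its argument "deltas" is a list of rows, each an object with "translation": the shift along the tool's x, y, z in mm, a list of three; "turn": the turn, a rotation vector about the tool's x, y, z in degrees, a list of three. In form: [{"translation": [dx, dy, dz], "turn": [wx, wy, wz]}, ...]. A call has exactly 5 rows; each row shifts and turns the pose as measured when the row begins, along the tool's axes as they then stand; what a row does not reach is not made up. A row lasts 1/10 s, in which the tool goes at most 50 mm and 8.59 degrees, less where a joint would pass 70% of its speed; a pose out of reach is approached as far as the arm can. A call is refused whole if a number of a shift passes 50 or a number of a turn 8.59, either way. A call with a gripper value outside its range is refused whole. "fingers" is the opening, from 0 (shut) to 1 (fully open), set as the call begins (left out, the last holds). The fingers move at their own pace and stop on an object; "force" is the grip in N (left out, the last holds). Time passes only in rows, so rows that do not move let the fingers close, or fill a call up. It gives the time, the measured TCP pose, the force and the opening at its end, in the units of the state.
- sensors.observe(): the state, without advancing time (a new reading comes with each control period).
- viewer.snapshot(name): name is "scene" or "top" or "wrist"; returns (picture, depth): 420x560x3 uint8, red, green, blue; 420x560 float32, m along the optical axis (not along the pixel's ray), 0 where there is no reading.
- viewer.camera_model(name): a dict with "vfov" (degrees; the focal length in pixels is half the picture's height over the tangent of half this angle, whatever the lens; pixels are square), "cx", "cy" (the principal point, pixels), "eye" and "attitude" of the camera in the world; the wrist camera has in their place "hand_eye" (4x4, takes a point from camera to tool coordinates, whose origin is the TCP and whose axes are the tool frame's). Camera axes: x right, y up, looking along -z (the intrinsics and any distortion apply to the point x, -y, -z); pixel columns grow to the right and rows downward; lengths in m; the calibration is good to about 2 mm. A picture is of the moment at which its call begins: read the wrist's pose just before it. camera_model takes no time and is no camera call.
- env.sign_off(): hands the job in, once; it reports no verdict.
Trained networks look in the newest picture that a camera, given by its name, has taken for a name from the list of things; names that differ only in an ending like _2 or _b are one class to them, and where a whole thing is asked for, a point or a joint stands for the part that bears it (a point fixed in the world has none). Each returns a list of dicts, best first, with "p" (0 to 1); they miss things now and then, are a little off and sometimes report something else, mostly with a low value. They report only what shows in the picture. A call takes as long as a camera call. They do not tell look-alikes from the thing itself.
- viewer.outline_of(query, camera): "pixels" (420x560 bool, what is visible of it).
- viewer.mark_of(query, camera): "at" ([x, y, z] in m, in world coordinates, good to about 4 mm: a listed point, or the origin of a listed thing).
The state is a dict: "time": time; "qpos": joint angles; "joint_vel": joint speeds; "effort": joint torques, N m; "eef_pos": TCP position; "tool_rot": TCP orientation; "ft_force": force on the tool from outside, world axes, zero at the start; "torque": the same for the moment, N m; "grip_width": finger opening in m.
Only numpy, scipy, OpenCV 4.12 (cv2) and the standard library are available. Lean on these libraries where they do the work, as an engineer would, in place of code of your own. Each camera call takes 0.05 s, during which the arm holds its last target.

### The job

Clean up after board washing: with the bottle brush, scrub the inside of every steel beaker on the bench, down to the bottom, up and down to the bottom again, the cleanest first so that no residue is carried over (white band, then blue, then orange; one may be missing). Pull the dryer's front door down, which brings its rack out, stand all the beakers upright in the rack, one to a bay, and push the door up until it is fully shut. Stand the brush back in its holder, head down, and leave the other things on the bench where they are.

Things in the scene. Friction and masses are not known exactly. Their poses are not given: they have to be found in the camera images.
- dryer: White bench dryer, 125 mm deep, 240 mm wide, 180 mm high, fixed to the bench, place and yaw vary. Origin: centre of its underside; its front faces its own -x, its +y points to the robot's left, z up. Roof at 180 mm.
- dryer_door (a joint): Angle (rad) of the door, a grey frame with a clear window, 234 x 158 x 12 mm, hinged along its bottom edge: 0 = shut (upright), 1.57 = down (level, upper face 28 mm above the bench); starts 0 to 0.25. Stiff hinge (0.4 N m), stays at any angle. The wire rack is geared to the door and rides out as it comes down: 89 mm per radian, 140 mm when down; pushing the door up takes it back in.
- dryer_hinge (a point): Middle of the door's hinge axis (axis along the dryer's y), 69.5 mm in front of the dryer's centre, 22 mm above the bench. Its axes are the dryer's.
- dryer_handle (a point): Middle of the door's handle, a round steel bar 10 mm thick and 124 mm long along the dryer's y, carried by a post at each end 32 mm beyond the door's free edge: 190 mm from the hinge axis along the door and 8 mm to the inner side of the door's mid-plane. Door shut: 212 mm above the bench, 32 mm above the roof, free on both sides. Door down: 30 mm above the bench, with a 27 mm open gap between bar and door edge.
- bay_left (a point): Centre of the left (dryer +y) bay of the wire rack, on the rack's floor, 86 mm above the bench; moves with the rack. Each bay is 68 mm wide and 72 mm deep inside, between rails 26 mm high (to 112 mm above the bench), and takes one beaker. Door down: 76 mm in front of the hinge and 83 mm in front of the dryer's face, open from above.
- bay_middle (a point): The same point of the middle bay, 72 mm from its neighbours.
- bay_right (a point): The same point of the right (dryer -y) bay.
- beaker_white_mid (a point): Middle (half-way up, on the axis, 38 mm above its foot) of the beaker with the white band: plain steel, open at the top, outside diameter 56 mm, height 76 mm, wall 2.5 mm, bottom 4 mm thick (inner floor 34 mm below this point, rim 38 mm above it), 0.2 kg, heavy-bottomed. z along its axis. May be absent.
- beaker_blue_mid (a point): The same point of the same kind of beaker with a blue band. May be absent.
- beaker_orange_mid (a point): The same point of the same kind of beaker with an orange band. May be absent.
- brush_grip (a point): Bottle brush, 200 mm long, 60 g, standing upright in its holder, green round handle up: handle 21 mm thick, 95 mm long, from 105 to 200 mm above the brush's tip. This point is on the axis in the handle, 155 mm above the tip. z from tip to handle end.
- brush_tip (a point): Centre of the flat lower end of the brush. White bristle head 75 mm long, about 40 mm across (firm core 30 mm across); the rest is a thin stem up to the handle.
- stand_floor (a point): Brush holder: a grey plastic cup fixed to the bench (place varies), inside diameter 43 mm, flared to 58 mm at the rim, which is 58 mm above the bench. This point is the centre of its inner floor, 9 mm above the bench; the brush stands on it head down.
- solder_spool: Loose bystander: spool, 60 mm across, 40 mm high. Origin: centre of its underside.
- tape_amber: Loose bystander: roll of amber tape, 68 mm across, 18 mm high. Origin: centre of its underside.
Mind the look-alikes: they are no part of the job. Leave any green look-alike of the part that bears beaker_blue_mid alone.

How it is judged:
By the outcome, as a careful person would: the job done as asked, in the order asked, and still so for the second after the job is handed in, with the robot touching nothing.
Of beaker_white, beaker_blue, beaker_orange only 2 to 3 are there at a start; the rules pass over those that are not, and their reading is None.
At some moment in a run one of beaker_white, beaker_blue, beaker_orange may be knocked a few centimetres aside while the robot is not near it.
It also fails if it takes over 208 s, if anything falls off the work surface, if the arm or the gripper's body presses on something with over 40 N, if the wrist force passes 120 N, or if a joint passes its speed limit or range.

## Working session

There is one attempt and no reset: what is moved stays moved. The work goes in short steps, Python scripts to look and compute and a tool call to move; the robot and the scene stay as the last step left them, time stands still between calls to the robot, and variables do not carry over. Pictures are saved under pics/ and viewed, and the job is handed in when it is done.

Besides the shell and the picture viewer there is one more tool, called by a JSON object that holds its "method" and its "body", one argument or row to a line. arm_command: Moves the arm, as the interface text tells. Its arguments: {"type":"object","properties":{"deltas":{"type":"array"},"fingers":{"type":"number"},"force":{"type":"number"}},"required":["deltas"]}

```bash
ls -la; mkdir -p pics; cat > h.py <<'E'
import numpy as np, cv2
from scipy.spatial.transform import Rotation as R
from workcell import sensors, viewer, env
def snap(n,fn=None):
    s=sensors.observe(); p,d=viewer.snapshot(n)
    if fn: cv2.imwrite('pics/'+fn,p[:,:,::-1])
    return s,p,d
def marks(names,cam,k=2):
    for n in names:
        try:
            r=viewer.mark_of(n,cam)
            print(n,[(round(float(x['p']),2),np.round(x['at'],3).tolist()) for x in r[:k]])
        except Exception as e: print(n,e)
E
python3 - <<'E'
from h import *
s,p,d=snap('scene','scene0.png'); s,p,d=snap('top','top0.png')
for c in ('scene','top','wrist'): print(c,viewer.camera_model(c))
print(s)
E
```

```text
total 12
drwxr-xr-x  3 agent agent 4096 Dec  7 03:24 .
drwxr-xr-x 23 root  root  4096 Dec  7 03:24 ..
drwxr-xr-x  2 agent agent 4096 Dec  7 03:24 pics
scene {'vfov': 53.594165018401455, 'cx': 286.2566148423729, 'cy': 202.3133542050544, 'eye': array([ 0.06950416, -0.85243193,  0.81602308]), 'attitude': array([ 0.8429767 , -0.2796449 , -0.65067865])}
top {'vfov': 50.09490347321693, 'cx': 282.6572006878528, 'cy': 202.97428910559475, 'eye': array([ 0.43117188, -0.12749895,  1.28365112]), 'attitude': array([ 0.03902201, -0.15750057, -1.58877588])}
wrist {'vfov': 60.30560743026007, 'cx': 274.80128366580396, 'cy': 204.1104149920612, 'hand_eye': array([[ 5.38636541e-04,  2.71147993e-01, -9.62537519e-01,
        -1.42750565e-01],
       [-2.26857379e-05,  9.62537662e-01,  2.71148020e-01,
         6.72064594e-02],
       [ 9.99999855e-01, -1.24214358e-04,  5.24609149e-04,
        -1.62230397e-03],
       [ 0.00000000e+00,  0.00000000e+00,  0.00000000e+00,
         1.00000000e+00]])}
{'time': 0.05, 'qpos': array([ 1.16749119e+00,  3.07567225e-01,  1.50770423e+00, -6.16473674e-06,
        1.32837578e+00, -7.34745736e-02]), 'joint_vel': array([-8.27384874e-05, -1.01259967e-03, -1.33719387e-03, -8.45442247e-04,
       -2.90360915e-05, -9.75161889e-04]), 'effort': array([-1.42668205e-04, -4.58916450e+01, -2.52864254e+01, -1.59969400e-04,
        5.68857024e-03,  3.53931625e-05]), 'eef_pos': array([0.18596559, 0.54334938, 0.2303727 ]), 'tool_rot': array([-0.96402378,  1.34917174,  0.96224508]), 'ft_force': array([ 0.92921161, -0.20599933,  0.23617912]), 'torque': array([ 0.02724027,  0.04992572, -0.00876739]), 'grip_width': 0.08535291715475676}
```

View pics/scene0.png

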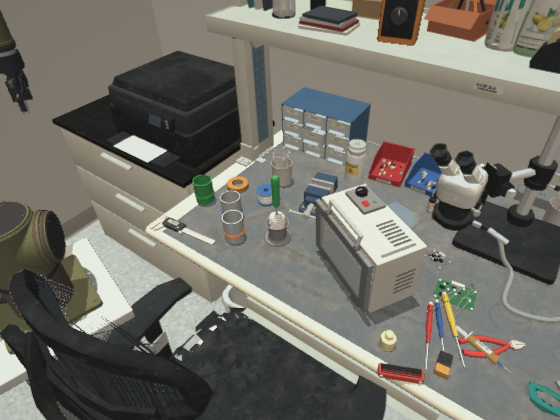

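View pics/top0.png

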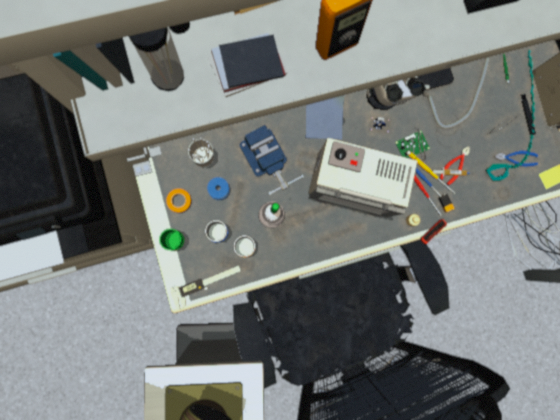

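```bash
python3 - <<'E'
from h import *
N="dryer dryer_hinge dryer_handle bay_middle beaker_white_mid beaker_blue_mid beaker_orange_mid brush_grip brush_tip stand_floor solder_spool tape_amber".split()
for c in ('top','scene'):
    snap(c); print(c); marks(N,c,3)
print(sensors.observe()['time'])
E
```

```text
top
dryer [(0.93, [0.64, -0.435, -0.003])]
dryer_hinge [(0.59, [0.579, -0.412, 0.022])]
dryer_handle [(0.58, [0.576, -0.412, 0.21])]
bay_middle [(0.73, [0.632, -0.043, 0.001])]
beaker_white_mid []
beaker_blue_mid [(0.96, [0.509, -0.045, 0.038]), (0.82, [0.492, 0.081, 0.037])]
beaker_orange_mid [(0.8, [0.47, -0.113, 0.041])]
brush_grip [(0.48, [0.557, -0.195, 0.162])]
brush_tip [(0.57, [0.555, -0.192, 0.01])]
stand_floor [(0.74, [0.556, -0.193, 0.007]), (0.66, [0.655, -0.36, 0.088])]
solder_spool [(0.7, [0.63, -0.044, 0.0])]
tape_amber [(0.88, [0.601, 0.066, -0.001])]
scene
dryer [(0.56, [0.643, -0.431, -0.001])]
dryer_hinge [(0.64, [0.579, -0.41, 0.018]), (0.6, [0.599, 0.068, 0.002])]
dryer_handle [(0.9, [0.578, -0.415, 0.214])]
bay_middle [(0.5, [0.636, -0.429, 0.089])]
beaker_white_mid []
beaker_blue_mid [(0.65, [0.495, 0.082, 0.037]), (0.59, [0.507, -0.039, 0.037])]
beaker_orange_mid [(0.81, [0.462, -0.116, 0.04])]
brush_grip [(0.64, [0.558, -0.194, 0.16])]
brush_tip [(0.86, [0.561, -0.188, 0.009])]
stand_floor [(0.67, [0.557, -0.196, 0.008])]
solder_spool [(0.88, [0.63, -0.045, 0.004])]
tape_amber [(0.5, [0.602, 0.069, 0.008])]
1.4
```

```bash
python3 - <<'E'
import cv2
a=cv2.imread('pics/scene0.png')[130:260,150:330]; b=cv2.imread('pics/top0.png')[130:290,140:300]
cv2.imwrite('pics/c1.png',cv2.resize(a,None,fx=4.3,fy=4.3,interpolation=2)); cv2.imwrite('pics/c2.png',cv2.resize(b,None,fx=3.7,fy=3.7,interpolation=2))
E
```

```text
(no output)
```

View pics/c1.png

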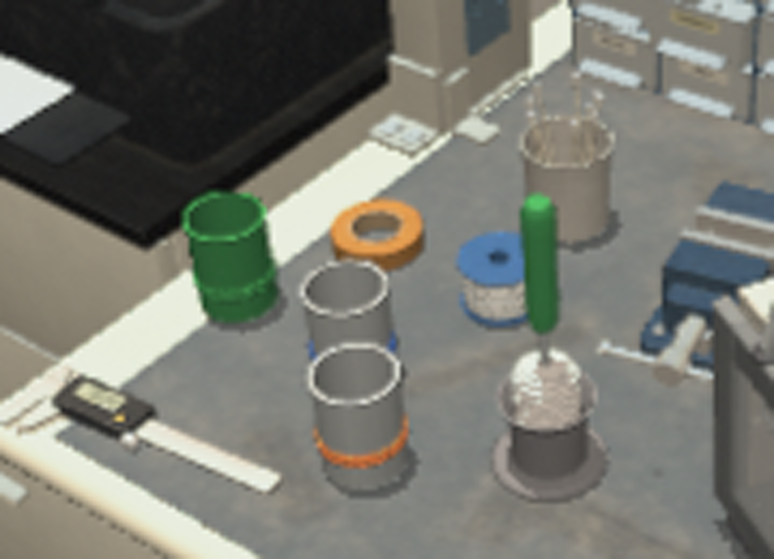

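View pics/c2.png

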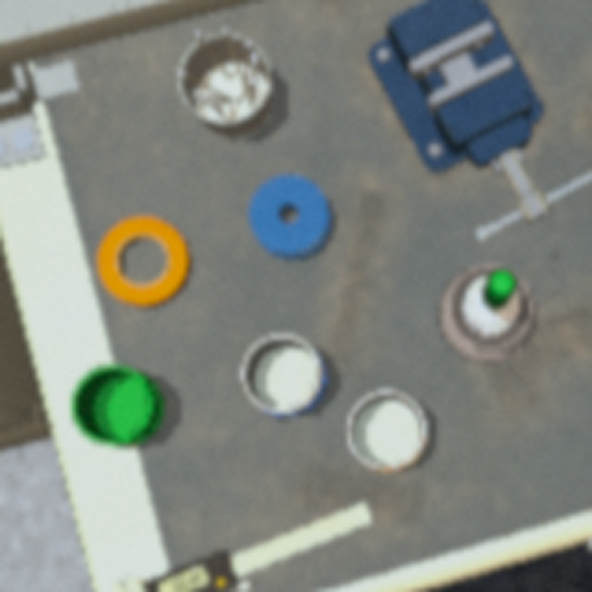

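```bash
cat >> h.py <<'E'
def cloud(cam,d,s=None):
    m=viewer.camera_model(cam); f=210/np.tan(np.radians(m['vfov'])/2)
    v,u=np.mgrid[0:420,0:560]
    P=np.stack([(u-m['cx'])/f*d,-(v-m['cy'])/f*d,-d],-1)
    if cam=='wrist':
        H=m['hand_eye']; P=P@H[:3,:3].T+H[:3,3]
        Rt=R.from_rotvec(s['tool_rot']).as_matrix(); t=s['eef_pos']
    else: Rt=R.from_rotvec(m['attitude']).as_matrix(); t=m['eye']
    W=P@Rt.T+t; W[d<=0]=np.nan
    return W
YAW=[-0.34]
def plan(tgt,jaw=None,n=5,verb=True):
    """tgt world TCP pos; jaw=world angle of tool z in xy, tool down; print rows"""
    s=sensors.observe(); Rc=R.from_rotvec(s['tool_rot']); p=np.array(s['eef_pos']); tgt=np.array(tgt)
    if jaw is None: Rt=Rc
    else:
        best=None
        for a in (jaw,jaw+np.pi):
            z=np.array([np.cos(a),np.sin(a),0]); x=np.array([0,0,-1.]); M=R.from_matrix(np.stack([x,np.cross(z,x),z],1))
            ang=(Rc.inv()*M).magnitude()
            if best is None or ang<best[0]: best=(ang,M)
        Rt=best[1]
    d=tgt-p
    rv=(Rc.inv()*Rt).as_rotvec()
    k=max(np.abs(d).max()/.045,np.degrees(np.abs(rv)).max()/8.2)
    print('at',np.round(p,4),'jaw ang %.3f'%np.arctan2(*Rc.as_matrix()[[1,0],2]),'tilt %.2f'%np.degrees(np.arccos(-Rc.as_matrix()[2,0])),'d(mm)',np.round(d*1000,1),'tool d',np.round(Rc.inv().apply(d)*1000,1),'turn',np.round(np.degrees(rv),1),'rows>=%.1f'%k,'t',s['time'],'w',round(s['grip_width'],4),'F',np.round(s['ft_force'],1))
    N=max(n,int(np.ceil(k)))
    for i in range(N):
        Ri=Rc*R.from_rotvec(rv*i/N)
        print('  T',np.round(Ri.inv().apply(d/N)*1000,1).tolist(),'W',np.round(np.degrees(rv/N),1).tolist())
E
python3 - <<'E'
from h import *
s,p,d=snap('top'); W=cloud('top',d)
z=W[...,2]; m=(z>.16)&(z<.2)&(abs(W[...,0]-.64)<.2)&(abs(W[...,1]+.43)<.25)
P=W[m]; print(len(P),np.median(P[:,2]))
r=cv2.minAreaRect((P[:,:2]*1000).astype(np.float32)); print(r)
# beakers rim
for n,c in dict(blue=(.508,-.042),orange=(.466,-.114),green=(.493,.081)).items():
    q=W[(np.hypot(W[...,0]-c[0],W[...,1]-c[1])<.04)&(z>.068)&(z<.085)]
    cc,rr=cv2.minEnclosingCircle((q[:,:2]*1000).astype(np.float32)); print(n,cc,rr,len(q),q[:,2].max())
q=W[(np.hypot(W[...,0]-.556,W[...,1]+.193)<.03)&(z>.19)]; print('brush top',q.mean(0),len(q))
q=W[(np.hypot(W[...,0]-.556,W[...,1]+.193)<.04)&(z>.05)&(z<.065)]; print('stand rim',cv2.minEnclosingCircle((q[:,:2]*1000).astype(np.float32)),len(q))
q=W[(z>.2)&(z<.23)&(abs(W[...,0]-.6)<.1)&(abs(W[...,1]+.42)<.12)];print('handle',q.mean(0),np.ptp(q,axis=0),len(q),np.polyfit(q[:,1],q[:,0],1))
M=R.from_rotvec(s['tool_rot']).as_matrix(); print(M)
plan([.556,-.193,.30],-.34)
E
```

```text
4858 0.18085659178831182
((692.735595703125, -373.48187255859375), (373.0123596191406, 298.19873046875), 88.10536193847656)
blue (512.409912109375, -38.824920654296875) 28.798587799072266 92 0.08203279839979305
orange (469.9809875488281, -113.83670043945312) 28.823129653930664 93 0.08191423047979307
green (492.67120361328125, 81.64818572998047) 29.172510147094727 103 0.08213829695693642
brush top [ 0.55872901 -0.19120633  0.20574263] 60
stand rim ((559.8404541015625, -192.06866455078125), 31.440568923950195) 173
handle [ 0.60587755 -0.39804574  0.21251309] [0.14303604 0.13250881 0.02214733] 306 [0.80721857 0.92718746]
[[-1.14146335e-05 -9.46106098e-01  3.23856836e-01]
 [-1.62308951e-05  3.23856836e-01  9.46106098e-01]
 [-1.00000000e+00  5.54296801e-06 -1.90528559e-05]]
at [0.1862 0.544  0.2313] jaw ang 1.241 tilt 0.00 d(mm) [ 369.8 -737.    68.7] tool d [ -68.7 -588.5 -577.6] turn [-89.4   0.    0. ] rows>=16.4 t 1.45 w 0.0856 F [ 0.1 -0.7  0.7]
  T [-4.0, -34.6, -34.0] W [-5.3, 0.0, 0.0]
  T [-4.0, -31.4, -37.0] W [-5.3, 0.0, 0.0]
  T [-4.0, -27.8, -39.7] W [-5.3, 0.0, 0.0]
  T [-4.0, -24.1, -42.1] W [-5.3, 0.0, 0.0]
  T [-4.0, -20.1, -44.1] W [-5.3, 0.0, 0.0]
  T [-4.0, -16.0, -45.8] W [-5.3, 0.0, 0.0]
  T [-4.0, -11.7, -47.1] W [-5.3, 0.0, 0.0]
  T [-4.0, -7.4, -47.9] W [-5.3, 0.0, 0.0]
  T [-4.0, -2.9, -48.4] W [-5.3, 0.0, 0.0]
  T [-4.0, 1.5, -48.5] W [-5.3, 0.0, 0.0]
  T [-4.0, 6.0, -48.1] W [-5.3, 0.0, 0.0]
  T [-4.0, 10.3, -47.4] W [-5.3, 0.0, 0.0]
  T [-4.0, 14.6, -46.2] W [-5.3, 0.0, 0.0]
  T [-4.0, 18.8, -44.7] W [-5.3, 0.0, 0.0]
  T [-4.0, 22.8, -42.8] W [-5.3, 0.0, 0.0]
  T [-4.0, 26.7, -40.5] W [-5.3, 0.0, 0.0]
  T [-4.0, 30.3, -37.9] W [-5.3, 0.0, 0.0]
```

```bash
python3 - <<'E'
from h import *
s,p,d=snap('scene'); 
for cam in('top','scene'):
    s,p,d=snap(cam);W=cloud(cam,d);z=W[...,2]
    m=(z>.202)&(z<.23)&(np.hypot(W[...,0]-.577,W[...,1]+.413)<.075)
    q=W[m];pc=q[:,:2]-q[:,:2].mean(0);u,sv,vt=np.linalg.svd(pc);print(cam,q.mean(0),q[:,2].max(),vt[0],sv,len(q))
    m=(z>.175)&(z<.187)&(np.hypot(W[...,0]-.64,W[...,1]+.43)<.14)
    print(cv2.minAreaRect((W[m][:,:2]*1000).astype(np.float32)),m.sum())
plan([.47,.2,.31],.45,n=10)
E
```

```text
top [ 0.58005077 -0.4103894   0.21575356] 0.22226821909298677 [0.26121913 0.96527953] [0.59472814 0.04382764] 228
((637.1148071289062, -426.8191833496094), (240.22772216796875, 145.4168701171875), 74.81568145751953) 4004
scene [ 0.57373522 -0.41805843  0.21514267] 0.21994043211173497 [-0.25927184 -0.96580439] [0.67151878 0.04399525] 262
((633.3659057617188, -427.27069091796875), (242.51271057128906, 145.7262420654297), 74.37586212158203) 3799
at [0.1863 0.544  0.2313] jaw ang 1.241 tilt 0.00 d(mm) [ 283.7 -344.    78.7] tool d [ -78.7 -379.9 -233.5] turn [45.3 -0.   0. ] rows>=7.6 t 1.6 w 0.0857 F [-0.3 -0.5  1. ]
  T [-7.9, -38.0, -23.4] W [4.5, -0.0, 0.0]
  T [-7.9, -39.7, -20.3] W [4.5, -0.0, 0.0]
  T [-7.9, -41.2, -17.1] W [4.5, -0.0, 0.0]
  T [-7.9, -42.4, -13.8] W [4.5, -0.0, 0.0]
  T [-7.9, -43.4, -10.4] W [4.5, -0.0, 0.0]
  T [-7.9, -44.1, -6.9] W [4.5, -0.0, 0.0]
  T [-7.9, -44.5, -3.4] W [4.5, -0.0, 0.0]
  T [-7.9, -44.6, 0.1] W [4.5, -0.0, 0.0]
  T [-7.9, -44.4, 3.6] W [4.5, -0.0, 0.0]
  T [-7.9, -44.0, 7.1] W [4.5, -0.0, 0.0]
```

{"method": "arm_command", "body": {
  "deltas": [
    {"translation":[-8,-38,-23],"turn":[4.5,0,0]},
    {"translation":[-8,-40,-20],"turn":[4.5,0,0]},
    {"translation":[-8,-41,-17],"turn":[4.5,0,0]},
    {"translation":[-8,-42,-14],"turn":[4.5,0,0]},
    {"translation":[-8,-43,-10],"turn":[4.5,0,0]}
  ]
}}

```text
time: 2.1
eef_pos: [0.3284, 0.3727, 0.2706]
tool_rot: [-0.659, 1.469, 0.661]
ft_force: [1.0, 0.4, 0.1]
grip_width: 0.0857
```

{"method": "arm_command", "body": {
  "deltas": [
    {"translation":[-8,-44,-7],"turn":[4.5,0,0]},
    {"translation":[-8,-44,-3],"turn":[4.5,0,0]},
    {"translation":[-8,-44,0],"turn":[4.5,0,0]},
    {"translation":[-8,-44,4],"turn":[4.5,0,0]},
    {"translation":[-8,-44,7],"turn":[4.5,0,0]}
  ]
}}

```text
time: 2.6
eef_pos: [0.4731, 0.1936, 0.3131]
tool_rot: [-0.34, 1.541, 0.344]
ft_force: [0.0, 0.6, -0.3]
grip_width: 0.0856
```

```bash
python3 - <<'E'
from h import *
plan([.48,-.16,.31],-.265,n=8)
E
```

```text
at [0.4731 0.1936 0.3131] jaw ang 0.436 tilt 0.20 d(mm) [   6.9 -353.6   -3.1] tool d [   2.  -323.5 -143.1] turn [40.2  0.1 -0.2] rows>=7.9 t 2.6 w 0.0856 F [ 0.   0.6 -0.3]
  T [0.3, -40.4, -17.9] W [5.0, 0.0, -0.0]
  T [0.3, -41.8, -14.3] W [5.0, 0.0, -0.0]
  T [0.3, -42.9, -10.6] W [5.0, 0.0, -0.0]
  T [0.3, -43.7, -6.8] W [5.0, 0.0, -0.0]
  T [0.3, -44.1, -2.9] W [5.0, 0.0, -0.0]
  T [0.3, -44.2, 1.0] W [5.0, 0.0, -0.0]
  T [0.4, -44.0, 4.8] W [5.0, 0.0, -0.0]
  T [0.4, -43.4, 8.7] W [5.0, 0.0, -0.0]
```

{"method": "arm_command", "body": {
  "deltas": [
    {"translation":[0,-40,-18],"turn":[5,0,0]},
    {"translation":[0,-42,-14],"turn":[5,0,0]},
    {"translation":[0,-43,-11],"turn":[5,0,0]},
    {"translation":[0,-44,-7],"turn":[5,0,0]},
    {"translation":[0,-44,-3],"turn":[5,0,0]}
  ]
}}

```text
time: 3.1
eef_pos: [0.4807, -0.0358, 0.3143]
tool_rot: [0.018, 1.561, -0.011]
ft_force: [1.4, -0.4, -0.9]
grip_width: 0.0856
```

{"method": "arm_command", "body": {
  "deltas": [
    {"translation":[0,-44,1],"turn":[5,0,0]},
    {"translation":[0,-44,5],"turn":[5,0,0]},
    {"translation":[0,-43,9],"turn":[5,0,0]},
    {"translation":[0,0,0],"turn":[0,0,0]},
    {"translation":[0,0,0],"turn":[0,0,0]}
  ]
}}

```text
time: 3.6
eef_pos: [0.4802, -0.1798, 0.3142]
tool_rot: [0.239, 1.546, -0.234]
ft_force: [-0.1, 0.7, 0.4]
grip_width: 0.0854
```

```bash
python3 - <<'E'
from h import *
s,p,d=snap('wrist','w1.png')
marks("brush_grip brush_tip stand_floor dryer_handle beaker_orange_mid beaker_blue_mid".split(),'wrist')
W=cloud('wrist',d,s);z=W[...,2]
q=W[(np.hypot(W[...,0]-.556,W[...,1]+.193)<.04)&(z>.11)&(z<.22)];print('brush handle',q.mean(0),q.min(0),q.max(0),len(q))
q=q[q[:,2]>.2];print('top',q.mean(0),np.ptp(q,axis=0),len(q))
q=W[(np.hypot(W[...,0]-.47,W[...,1]+.114)<.04)&(z>.068)&(z<.085)]
if len(q): print('orange',cv2.minEnclosingCircle((q[:,:2]*1000).astype(np.float32)),len(q))
plan([.558,-.192,.28],-.265)
E
```

```text
brush_grip [(0.79, [0.556, -0.193, 0.167])]
brush_tip [(0.64, [0.558, -0.192, 0.008])]
stand_floor [(0.6, [0.565, -0.192, 0.006])]
dryer_handle []
beaker_orange_mid [(0.65, [0.472, -0.115, 0.044])]
beaker_blue_mid [(0.69, [0.509, -0.038, 0.038])]
brush handle [ 0.55613754 -0.19126868  0.18653161] [ 0.54878257 -0.20543762  0.1193417 ] [ 0.56899841 -0.18478091  0.21125499] 1245
top [ 0.55782699 -0.19353239  0.20681267] [0.02013801 0.02065671 0.01123608] 620
orange ((469.1012268066406, -117.5545883178711), 28.866525650024414) 672
at [ 0.4806 -0.1777  0.3145] jaw ang -0.297 tilt 0.72 d(mm) [ 77.4 -14.3 -34.5] tool d [35.4  8.9 77.8] turn [-1.9  0.7 -0.2] rows>=1.7 t 3.95 w 0.0856 F [-0.5 -1.  -0.2]
  T [7.1, 1.8, 15.6] W [-0.4, 0.1, -0.0]
  T [7.1, 1.7, 15.6] W [-0.4, 0.1, -0.0]
  T [7.0, 1.6, 15.6] W [-0.4, 0.1, -0.0]
  T [7.0, 1.5, 15.6] W [-0.4, 0.1, -0.0]
  T [6.9, 1.4, 15.7] W [-0.4, 0.1, -0.0]
```

View pics/w1.png

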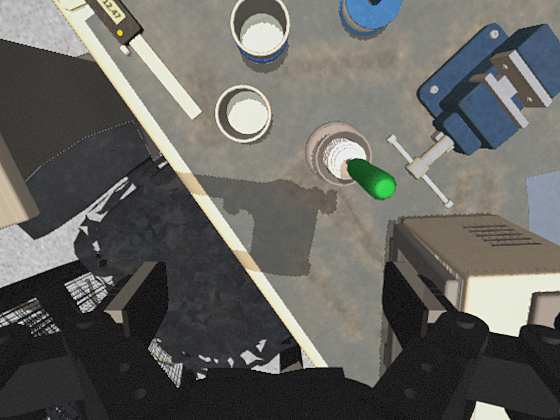

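```bash
python3 - <<'E'
from h import *
s,p,d=snap('wrist')
W=cloud('wrist',d,s);z=W[...,2]
r=np.hypot(W[...,0]-.558,W[...,1]+.193)
for a,b in((.035,.05),(.05,.07),(.07,.1)): print(a,b,np.nanmax(z[(r>a)&(r<b)]))
plan([.558,-.193,.28],-.265)
E
```

```text
0.035 0.05 0.40778668237755544
0.05 0.07 0.41265929892987385
0.07 0.1 0.41157007439359233
at [ 0.4806 -0.1779  0.3145] jaw ang -0.298 tilt 0.73 d(mm) [ 77.4 -15.1 -34.5] tool d [35.5  8.1 78. ] turn [-1.9  0.7 -0.2] rows>=1.7 t 4.0 w 0.0854 F [-0.3  0.3  0.1]
  T [7.1, 1.6, 15.6] W [-0.4, 0.1, -0.0]
  T [7.1, 1.5, 15.6] W [-0.4, 0.1, -0.0]
  T [7.0, 1.4, 15.7] W [-0.4, 0.1, -0.0]
  T [7.0, 1.3, 15.7] W [-0.4, 0.1, -0.0]
  T [6.9, 1.2, 15.7] W [-0.4, 0.1, -0.0]
```

{"method": "arm_command", "body": {
  "deltas": [
    {"translation":[7,2,16],"turn":[-0.4,0.2,0]},
    {"translation":[7,2,16],"turn":[-0.4,0.2,0]},
    {"translation":[7,2,16],"turn":[-0.4,0.2,0]},
    {"translation":[7,1,16],"turn":[-0.4,0.1,0]},
    {"translation":[7,1,16],"turn":[-0.4,0,0]}
  ]
}}

```text
time: 4.5
eef_pos: [0.5669, -0.1912, 0.2783]
tool_rot: [0.204, 1.559, -0.198]
ft_force: [-0.2, -0.3, -0.4]
grip_width: 0.0857
```

```bash
python3 - <<'E'
from h import *
plan([.558,-.193,.150],-.265,n=5)
E
```

```text
at [ 0.5669 -0.1912  0.2783] jaw ang -0.256 tilt 0.27 d(mm) [  -8.9   -1.8 -128.3] tool d [128.3  -4.6  -8.4] turn [ 0.5  0.1 -0.2] rows>=2.9 t 4.5 w 0.0857 F [-0.2 -0.3 -0.4]
  T [25.7, -0.9, -1.7] W [0.1, 0.0, -0.0]
  T [25.7, -0.9, -1.7] W [0.1, 0.0, -0.0]
  T [25.7, -0.9, -1.7] W [0.1, 0.0, -0.0]
  T [25.7, -0.9, -1.6] W [0.1, 0.0, -0.0]
  T [25.7, -0.8, -1.6] W [0.1, 0.0, -0.0]
```

{"method": "arm_command", "body": {
  "deltas": [
    {"translation":[10,-3,-8],"turn":[0,0,0]},
    {"translation":[40,-2,0],"turn":[0,0,0]},
    {"translation":[40,0,0],"turn":[0,0,0]},
    {"translation":[30,0,0],"turn":[0,0,0]},
    {"translation":[0,0,0],"turn":[0,0,0]}
  ]
}}

```text
time: 5.0
eef_pos: [0.5692, -0.1943, 0.1489]
tool_rot: [0.2, 1.557, -0.194]
ft_force: [-2.0, 0.7, -0.5]
grip_width: 0.0857
```

```bash
python3 - <<'E'
from h import *
snap('wrist','w2.png')
plan([.558,-.193,.150],-.265,n=5)
E
```

```text
at [ 0.5706 -0.1949  0.1509] jaw ang -0.251 tilt 0.50 d(mm) [-12.6   1.9  -0.9] tool d [  0.8  -1.3 -12.7] turn [ 0.8  0.4 -0.2] rows>=0.3 t 5.05 w 0.0852 F [ 0.2  0.7 -0.3]
  T [0.2, -0.3, -2.5] W [0.2, 0.1, -0.0]
  T [0.2, -0.3, -2.5] W [0.2, 0.1, -0.0]
  T [0.2, -0.3, -2.5] W [0.2, 0.1, -0.0]
  T [0.2, -0.3, -2.5] W [0.2, 0.1, -0.0]
  T [0.2, -0.3, -2.5] W [0.2, 0.1, -0.0]
```

View pics/w2.png

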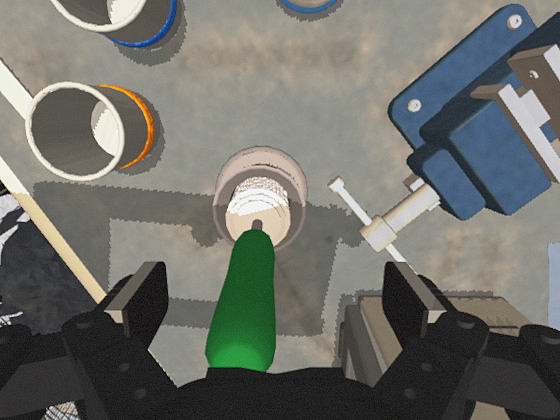

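{"method": "arm_command", "body": {
  "deltas": [
    {"translation":[0,-1,-6],"turn":[0.4,0,0]},
    {"translation":[0,0,-6],"turn":[0.4,0.4,0]},
    {"translation":[0,0,0],"turn":[0,0,0]},
    {"translation":[0,0,0],"turn":[0,0,0]},
    {"translation":[0,0,0],"turn":[0,0,0]}
  ]
}}

```text
time: 5.55
eef_pos: [0.5631, -0.1943, 0.1572]
tool_rot: [0.209, 1.549, -0.207]
ft_force: [0.2, -0.5, 0.3]
grip_width: 0.0855
```

```bash
python3 - <<'E'
from h import *
plan([.558,-.193,.150],-.265,n=5)
E
```

```text
at [ 0.5631 -0.1943  0.1572] jaw ang -0.266 tilt 0.69 d(mm) [-5.1  1.3 -7.2] tool d [ 7.1 -0.1 -5.3] turn [-0.   0.7 -0.2] rows>=0.2 t 5.55 w 0.0855 F [ 0.2 -0.5  0.3]
  T [1.4, -0.0, -1.1] W [-0.0, 0.1, -0.0]
  T [1.4, -0.0, -1.1] W [-0.0, 0.1, -0.0]
  T [1.4, -0.0, -1.1] W [-0.0, 0.1, -0.0]
  T [1.4, -0.0, -1.1] W [-0.0, 0.1, -0.0]
  T [1.4, -0.0, -1.1] W [-0.0, 0.1, -0.0]
```

{"method": "arm_command", "body": {
  "deltas": [
    {"translation":[7,0,-3],"turn":[0,0.4,0]},
    {"translation":[2,0,-3],"turn":[0,0.4,0]},
    {"translation":[2,0,-1],"turn":[0,0,0]},
    {"translation":[1,0,0],"turn":[0,0,0]},
    {"translation":[1,0,0],"turn":[0,0,0]}
  ]
}}

```text
time: 6.05
eef_pos: [0.5562, -0.1926, 0.1443]
tool_rot: [0.211, 1.562, -0.206]
ft_force: [-0.4, 0.1, -0.1]
grip_width: 0.0857
```

{"method": "arm_command", "body": {
  "deltas": [
    {"translation":[0,0,0],"turn":[0,0,0]},
    {"translation":[1,0,0],"turn":[0,0,0]},
    {"translation":[0,0,0],"turn":[0,0,0]},
    {"translation":[1,0,0],"turn":[0,0,0]},
    {"translation":[0,0,0],"turn":[0,0,0]}
  ],
  "fingers": 0,
  "force": 60
}}

```text
time: 6.55
eef_pos: [0.5562, -0.1926, 0.1418]
tool_rot: [0.211, 1.562, -0.206]
ft_force: [-0.4, 0.4, -0.5]
grip_width: 0.0195
```

```bash
python3 - <<'E'
from h import *
plan([.558,-.193,.150],-.265,n=1)
snap('wrist','w3.png')
E
```

```text
at [ 0.5562 -0.1926  0.1418] jaw ang -0.266 tilt 0.18 d(mm) [ 1.8 -0.4  8.2] tool d [-8.2  0.1  1.8] turn [-0.  -0.1 -0.1] rows>=0.2 t 6.55 w 0.0195 F [-0.4  0.4 -0.5]
  T [-8.2, 0.1, 1.8] W [-0.0, -0.1, -0.1]
```

{"method": "arm_command", "body": {
  "deltas": [
    {"translation":[-25,0,0],"turn":[0,0,0]},
    {"translation":[-30,0,0],"turn":[0,0,0]},
    {"translation":[-30,0,0],"turn":[0,0,0]},
    {"translation":[-30,0,0],"turn":[0,0,0]},
    {"translation":[0,0,0],"turn":[0,0,0]}
  ]
}}

```text
time: 7.1
eef_pos: [0.5557, -0.1925, 0.2586]
tool_rot: [0.212, 1.566, -0.205]
ft_force: [-0.1, 0.5, 0.3]
grip_width: 0.0198
```

```bash
cat >> h.py <<'E'
def rim(W,c,r=.042,lo=.066,hi=.085):
    z=W[...,2]; q=W[(np.hypot(W[...,0]-c[0],W[...,1]-c[1])<r)&(z>lo)&(z<hi)]
    if len(q)<20: print('few',len(q)); return None
    # top ring least squares circle with fixed-ish radius
    from scipy.optimize import least_squares
    t=q[q[:,2]>np.percentile(q[:,2],95)-.008]
    f=least_squares(lambda x:np.hypot(t[:,0]-x[0],t[:,1]-x[1])-.0268,[c[0],c[1]],loss='soft_l1',f_scale=.002)
    print('rim',np.round(f.x,4),len(t),'rms',round(float(np.sqrt(np.mean(f.fun**2))),4),'ztop',round(float(np.percentile(q[:,2],95)),4)); return f.x
E
python3 - <<'E'
from h import *
s,p,d=snap('wrist','w3.png'); W=cloud('wrist',d,s)
rim(W,(.51,-.04)); rim(W,(.47,-.115))
marks(['beaker_blue_mid','beaker_orange_mid','brush_tip'],'wrist')
s,p,d=snap('top'); W=cloud('top',d)
rim(W,(.51,-.04)); rim(W,(.47,-.115))
s,p,d=snap('scene'); W=cloud('scene',d)
rim(W,(.51,-.04)); rim(W,(.47,-.115))
plan([.51,-.04,.25],-.265)
E
```

```text
rim [ 0.5123 -0.0431] 760 rms 0.0011 ztop 0.0777
rim [ 0.4699 -0.1175] 960 rms 0.0011 ztop 0.0778
beaker_blue_mid [(0.95, [0.509, -0.04, 0.041])]
beaker_orange_mid [(0.91, [0.465, -0.113, 0.041])]
brush_tip []
rim [ 0.5124 -0.0389] 62 rms 0.001 ztop 0.0808
rim [ 0.4699 -0.1141] 83 rms 0.0011 ztop 0.0799
rim [ 0.509  -0.0404] 104 rms 0.0014 ztop 0.0781
rim [ 0.4661 -0.1155] 113 rms 0.0016 ztop 0.0792
at [ 0.552  -0.1909  0.2521] jaw ang -0.266 tilt 1.10 d(mm) [-42.  150.9  -2.1] tool d [  4.3 134.6 -80.1] turn [-0.  -1.1 -0.3] rows>=3.4 t 7.4 w 0.0199 F [-0.  -0.1 -0.4]
  T [0.9, 26.9, -16.0] W [-0.0, -0.2, -0.1]
  T [0.8, 26.9, -16.0] W [-0.0, -0.2, -0.1]
  T [0.7, 26.9, -16.0] W [-0.0, -0.2, -0.1]
  T [0.6, 26.9, -16.0] W [-0.0, -0.2, -0.1]
  T [0.5, 26.9, -16.0] W [-0.0, -0.2, -0.1]
```

View pics/w3.png

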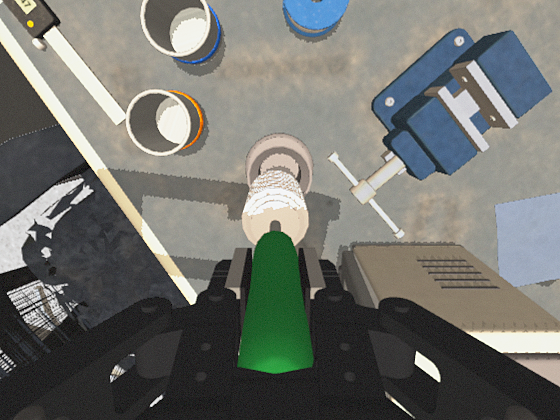

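{"method": "arm_command", "body": {
  "deltas": [
    {"translation":[0,30,-18],"turn":[0,-0.5,0]},
    {"translation":[0,35,-21],"turn":[0,-0.5,0]},
    {"translation":[0,35,-20],"turn":[0,0,0]},
    {"translation":[0,28,-16],"turn":[0,0,0]},
    {"translation":[0,0,0],"turn":[0,0,0]}
  ]
}}

```text
time: 7.9
eef_pos: [0.5092, -0.0443, 0.2457]
tool_rot: [0.218, 1.572, -0.207]
ft_force: [0.7, -0.7, -1.1]
grip_width: 0.0193
```

```bash
python3 - <<'E'
from h import *
s,p,d=snap('wrist','w4.png'); W=cloud('wrist',d,s)
rim(W,(.511,-.041));
plan([.511,-.041,.25],-.265)
E
```

```text
rim [ 0.5119 -0.0421] 532 rms 0.0011 ztop 0.0778
at [ 0.5099 -0.0458  0.2456] jaw ang -0.271 tilt 0.72 d(mm) [1.1 4.8 4.4] tool d [-4.3  5.  -0.3] turn [-0.3 -0.7 -0.2] rows>=0.1 t 7.95 w 0.0195 F [-0.8 -0.4 -1.2]
  T [-0.9, 1.0, -0.1] W [-0.1, -0.1, -0.0]
  T [-0.9, 1.0, -0.1] W [-0.1, -0.1, -0.0]
  T [-0.9, 1.0, -0.1] W [-0.1, -0.1, -0.0]
  T [-0.9, 1.0, -0.1] W [-0.1, -0.1, -0.0]
  T [-0.9, 1.0, -0.1] W [-0.1, -0.1, -0.0]
```

View pics/w4.png

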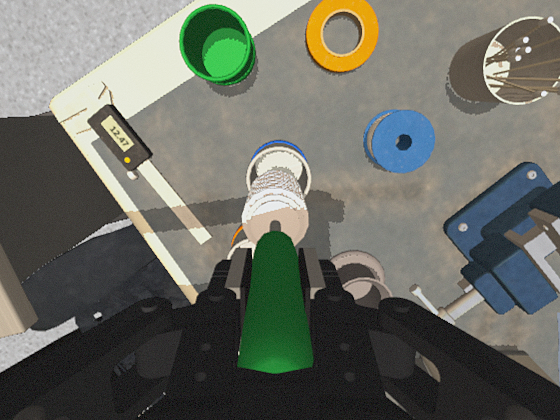

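{"method": "arm_command", "body": {
  "deltas": [
    {"translation":[5,4,1],"turn":[0,-0.5,0]},
    {"translation":[18,1,0],"turn":[0,-0.3,0]},
    {"translation":[20,0,0],"turn":[0,0,0]},
    {"translation":[20,0,0],"turn":[0,0,0]},
    {"translation":[10,0,0],"turn":[0,0,0]}
  ]
}}

```text
time: 8.45
eef_pos: [0.5159, -0.0448, 0.169]
tool_rot: [0.216, 1.552, -0.214]
ft_force: [-0.5, -0.2, 0.5]
grip_width: 0.0198
```

```bash
python3 - <<'E'
from h import *
plan([.511,-.041,.136],-.265)
E
```

```text
at [ 0.5159 -0.0448  0.169 ] jaw ang -0.274 tilt 0.45 d(mm) [ -4.9   3.8 -33. ] tool d [33.   2.3 -6. ] turn [-0.5  0.4 -0.1] rows>=0.7 t 8.45 w 0.0198 F [-0.5 -0.2  0.5]
  T [6.6, 0.5, -1.2] W [-0.1, 0.1, -0.0]
  T [6.6, 0.5, -1.2] W [-0.1, 0.1, -0.0]
  T [6.6, 0.5, -1.2] W [-0.1, 0.1, -0.0]
  T [6.6, 0.5, -1.2] W [-0.1, 0.1, -0.0]
  T [6.6, 0.5, -1.1] W [-0.1, 0.1, -0.0]
```

{"method": "arm_command", "body": {
  "deltas": [
    {"translation":[8,2,-4],"turn":[0,0.4,0]},
    {"translation":[9,1,-2],"turn":[0,0,0]},
    {"translation":[8,0,0],"turn":[0,0,0]},
    {"translation":[5,0,0],"turn":[0,0,0]},
    {"translation":[3,0,0],"turn":[0,0,0]}
  ]
}}

```text
time: 8.95
eef_pos: [0.5119, -0.0416, 0.1364]
tool_rot: [0.219, 1.559, -0.216]
ft_force: [-10.5, 1.6, 44.6]
grip_width: 0.0198
```

```bash
python3 - <<'E'
from h import *
plan([.511,-.041,.136],-.265)
E
```

```text
at [ 0.5119 -0.0416  0.1364] jaw ang -0.277 tilt 0.14 d(mm) [-0.9  0.6 -0.4] tool d [ 0.4  0.3 -1.1] turn [-0.7  0.  -0.1] rows>=0.1 t 8.95 w 0.0198 F [-10.5   1.6  44.6]
  T [0.1, 0.1, -0.2] W [-0.1, 0.0, -0.0]
  T [0.1, 0.1, -0.2] W [-0.1, 0.0, -0.0]
  T [0.1, 0.1, -0.2] W [-0.1, 0.0, -0.0]
  T [0.1, 0.1, -0.2] W [-0.1, 0.0, -0.0]
  T [0.1, 0.1, -0.2] W [-0.1, 0.0, -0.0]
```

{"method": "arm_command", "body": {
  "deltas": [
    {"translation":[-10,0,0],"turn":[0,0,0]},
    {"translation":[-15,0,0],"turn":[0,0,0]},
    {"translation":[-15,0,0],"turn":[0,0,0]},
    {"translation":[-10,0,0],"turn":[0,0,0]},
    {"translation":[-2,0,0],"turn":[0,0,0]}
  ]
}}

```text
time: 9.45
eef_pos: [0.5134, -0.0418, 0.1928]
tool_rot: [0.218, 1.553, -0.215]
ft_force: [0.2, 0.4, -0.1]
grip_width: 0.0197
```

```bash
python3 - <<'E'
from h import *
plan([.511,-.041,.138],-.265)
E
```

```text
at [ 0.5134 -0.0418  0.1928] jaw ang -0.276 tilt 0.41 d(mm) [ -2.4   0.8 -54.8] tool d [54.7 -0.  -2.9] turn [-0.7  0.4 -0.2] rows>=1.2 t 9.45 w 0.0197 F [ 0.2  0.4 -0.1]
  T [10.9, -0.0, -0.6] W [-0.1, 0.1, -0.0]
  T [10.9, 0.0, -0.6] W [-0.1, 0.1, -0.0]
  T [10.9, 0.0, -0.6] W [-0.1, 0.1, -0.0]
  T [10.9, 0.0, -0.5] W [-0.1, 0.1, -0.0]
  T [11.0, 0.0, -0.5] W [-0.1, 0.1, -0.0]
```

{"method": "arm_command", "body": {
  "deltas": [
    {"translation":[12,0,-2],"turn":[0,0.3,0]},
    {"translation":[15,0,-1],"turn":[0,0,0]},
    {"translation":[12,0,0],"turn":[0,0,0]},
    {"translation":[8,0,0],"turn":[0,0,0]},
    {"translation":[3,0,0],"turn":[0,0,0]}
  ]
}}

```text
time: 9.95
eef_pos: [0.509, -0.0405, 0.1372]
tool_rot: [0.219, 1.561, -0.215]
ft_force: [-0.2, -0.7, -0.6]
grip_width: 0.0196
```

{"method": "arm_command", "body": {
  "deltas": [
    {"translation":[1,0,1],"turn":[0,0,0]},
    {"translation":[1.5,0,0],"turn":[0,0,0]},
    {"translation":[1.5,0,0],"turn":[0,0,0]},
    {"translation":[1.5,0,0],"turn":[0,0,0]},
    {"translation":[1.5,0,0],"turn":[0,0,0]}
  ]
}}

```text
time: 10.45
eef_pos: [0.5094, -0.0399, 0.1366]
tool_rot: [0.22, 1.562, -0.214]
ft_force: [-3.3, -0.1, 12.5]
grip_width: 0.0191
```

{"method": "arm_command", "body": {
  "deltas": [
    {"translation":[-20,0,0],"turn":[0,0,0]},
    {"translation":[-30,0,0],"turn":[0,0,0]},
    {"translation":[-30,0,0],"turn":[0,0,0]},
    {"translation":[-25,0,0],"turn":[0,0,0]},
    {"translation":[0,0,0],"turn":[0,0,0]}
  ]
}}

```text
time: 10.95
eef_pos: [0.5088, -0.0403, 0.2441]
tool_rot: [0.22, 1.565, -0.214]
ft_force: [1.0, -0.5, -1.1]
grip_width: 0.0199
```

```bash
python3 - <<'E'
from h import *
for c in ('top','scene','wrist'):
    s,p,d=snap(c,'a_%s.png'%c); W=cloud(c,d,s); print(c);rim(W,(.511,-.041)); rim(W,(.4685,-.1155))
plan([.469,-.116,.25],-.265)
E
```

```text
top
few 0
rim [ 0.4699 -0.114 ] 85 rms 0.0011 ztop 0.0797
scene
rim [ 0.5085 -0.0402] 96 rms 0.0016 ztop 0.0788
rim [ 0.4663 -0.1154] 112 rms 0.0015 ztop 0.079
wrist
rim [ 0.5119 -0.042 ] 517 rms 0.001 ztop 0.0779
rim [ 0.4666 -0.1166] 41 rms 0.0007 ztop 0.0777
at [ 0.5056 -0.0398  0.2398] jaw ang -0.277 tilt 0.82 d(mm) [-36.6 -76.2  10.2] tool d [-10.2 -83.3 -14.6] turn [-0.7 -0.8 -0.1] rows>=1.7 t 11.1 w 0.0198 F [-0.9 -0.2 -0.9]
  T [-2.0, -16.7, -2.9] W [-0.1, -0.2, -0.0]
  T [-2.0, -16.7, -2.9] W [-0.1, -0.2, -0.0]
  T [-2.0, -16.7, -3.0] W [-0.1, -0.2, -0.0]
  T [-2.0, -16.6, -3.0] W [-0.1, -0.2, -0.0]
  T [-2.0, -16.6, -3.0] W [-0.1, -0.2, -0.0]
```

View pics/a_scene.png

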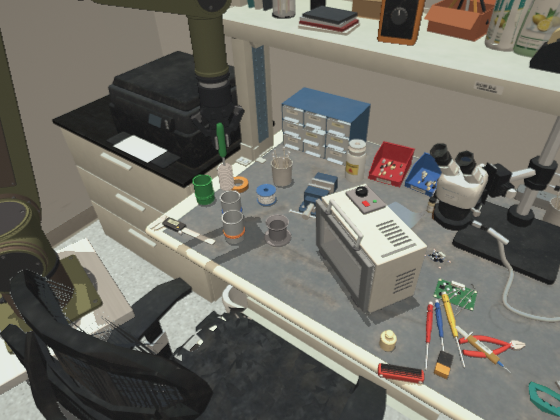

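{"method": "arm_command", "body": {
  "deltas": [
    {"translation":[-6,-16,-3],"turn":[0,-0.4,0]},
    {"translation":[-2,-23,-4],"turn":[0,-0.4,0]},
    {"translation":[-2,-23,-4],"turn":[0,0,0]},
    {"translation":[0,-18,-3],"turn":[0,0,0]},
    {"translation":[0,0,0],"turn":[0,0,0]}
  ]
}}

```text
time: 11.6
eef_pos: [0.464, -0.1129, 0.2399]
tool_rot: [0.22, 1.578, -0.212]
ft_force: [0.1, -0.6, -1.4]
grip_width: 0.0198
```

```bash
python3 - <<'E'
from h import *
for c in ('scene','wrist'):
    s,p,d=snap(c,'b_%s.png'%c); W=cloud(c,d,s); print(c);rim(W,(.4685,-.1155))
plan([.469,-.116,.137],-.265)
E
```

```text
scene
rim [ 0.4661 -0.1156] 106 rms 0.0015 ztop 0.0789
wrist
rim [ 0.4693 -0.1169] 490 rms 0.001 ztop 0.0778
at [ 0.4649 -0.1114  0.2402] jaw ang -0.273 tilt 1.04 d(mm) [   4.1   -4.6 -103.2] tool d [103.1  -3.7   7. ] turn [-0.5 -1.  -0.2] rows>=2.3 t 11.7 w 0.0197 F [ 0.3  0.4 -1.5]
  T [20.6, -0.7, 1.4] W [-0.1, -0.2, -0.0]
  T [20.6, -0.7, 1.3] W [-0.1, -0.2, -0.0]
  T [20.6, -0.7, 1.2] W [-0.1, -0.2, -0.0]
  T [20.6, -0.7, 1.2] W [-0.1, -0.2, -0.0]
  T [20.6, -0.7, 1.1] W [-0.1, -0.2, -0.0]
```

View pics/b_wrist.png

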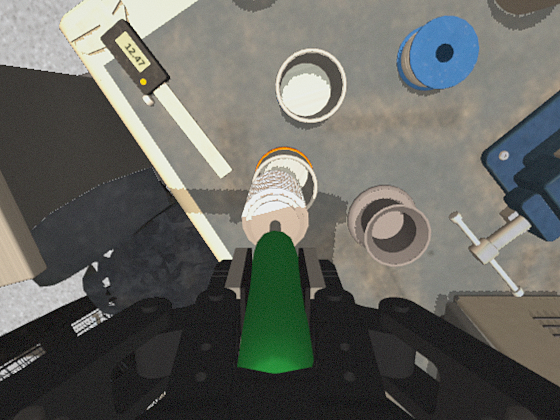

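Brush head is over the orange beaker (285,170). Adjust and go down.

{"method": "arm_command", "body": {
  "deltas": [
    {"translation":[5,-3,4],"turn":[0,-0.6,0]},
    {"translation":[16,-1,1],"turn":[0,-0.4,0]},
    {"translation":[20,0,0],"turn":[0,0,0]},
    {"translation":[20,0,0],"turn":[0,0,0]},
    {"translation":[12,0,0],"turn":[0,0,0]}
  ]
}}

```text
time: 12.2
eef_pos: [0.4725, -0.114, 0.1635]
tool_rot: [0.215, 1.554, -0.207]
ft_force: [0.4, 1.4, -1.0]
grip_width: 0.0199
```

```bash
python3 - <<'E'
from h import *
plan([.469,-.116,.137],-.265)
E
```

```text
at [ 0.4725 -0.114   0.1635] jaw ang -0.269 tilt 0.46 d(mm) [ -3.5  -2.  -26.5] tool d [26.5 -3.  -3. ] turn [-0.2  0.3 -0.3] rows>=0.6 t 12.2 w 0.0199 F [ 0.4  1.4 -1. ]
  T [5.3, -0.6, -0.6] W [-0.0, 0.1, -0.1]
  T [5.3, -0.6, -0.6] W [-0.0, 0.1, -0.1]
  T [5.3, -0.6, -0.6] W [-0.0, 0.1, -0.1]
  T [5.3, -0.6, -0.6] W [-0.0, 0.1, -0.1]
  T [5.3, -0.6, -0.6] W [-0.0, 0.1, -0.1]
```

{"method": "arm_command", "body": {
  "deltas": [
    {"translation":[7,-2,-3],"turn":[0,0.3,0]},
    {"translation":[8,-1,0],"turn":[0,0,0]},
    {"translation":[5,0,0],"turn":[0,0,0]},
    {"translation":[3,0,0],"turn":[0,0,0]},
    {"translation":[2,0,0],"turn":[0,0,0]}
  ]
}}

```text
time: 12.7
eef_pos: [0.4691, -0.1141, 0.1365]
tool_rot: [0.214, 1.562, -0.204]
ft_force: [-5.6, 3.0, 31.3]
grip_width: 0.0194
```

{"method": "arm_command", "body": {
  "deltas": [
    {"translation":[1,0,0],"turn":[0,0,0]},
    {"translation":[1.5,0,0],"turn":[0,0,0]},
    {"translation":[1.5,0,0],"turn":[0,0,0]},
    {"translation":[1.5,0,0],"turn":[0,0,0]},
    {"translation":[1.5,0,0],"turn":[0,0,0]}
  ]
}}

```text
time: 13.2
eef_pos: [0.4691, -0.1137, 0.1366]
tool_rot: [0.214, 1.558, -0.204]
ft_force: [-2.9, 0.7, 10.1]
grip_width: 0.0194
```

{"method": "arm_command", "body": {
  "deltas": [
    {"translation":[-10,0,0],"turn":[0,0,0]},
    {"translation":[-15,0,0],"turn":[0,0,0]},
    {"translation":[-15,0,0],"turn":[0,0,0]},
    {"translation":[-10,0,0],"turn":[0,0,0]},
    {"translation":[-2,0,0],"turn":[0,0,0]}
  ]
}}

```text
time: 13.7
eef_pos: [0.4707, -0.1147, 0.1936]
tool_rot: [0.213, 1.553, -0.205]
ft_force: [0.9, -1.0, -1.7]
grip_width: 0.0197
```

{"method": "arm_command", "body": {
  "deltas": [
    {"translation":[12,-1,-2],"turn":[0,0.3,0]},
    {"translation":[15,0,-1],"turn":[0,0,0]},
    {"translation":[12,0,0],"turn":[0,0,0]},
    {"translation":[8,0,0],"turn":[0,0,0]},
    {"translation":[3,0,0],"turn":[0,0,0]}
  ]
}}

```text
time: 14.2
eef_pos: [0.4667, -0.1145, 0.139]
tool_rot: [0.214, 1.559, -0.204]
ft_force: [0.0, 0.3, -0.8]
grip_width: 0.0198
```

{"method": "arm_command", "body": {
  "deltas": [
    {"translation":[1,0,1],"turn":[0,0,0]},
    {"translation":[1.5,0,0],"turn":[0,0,0]},
    {"translation":[1.5,0,0],"turn":[0,0,0]},
    {"translation":[1.5,0,0],"turn":[0,0,0]},
    {"translation":[1.5,0,0],"turn":[0,0,0]}
  ]
}}

```text
time: 14.7
eef_pos: [0.4672, -0.1144, 0.1366]
tool_rot: [0.215, 1.561, -0.204]
ft_force: [-3.1, 1.3, 11.4]
grip_width: 0.0196
```

{"method": "arm_command", "body": {
  "deltas": [
    {"translation":[-20,0,0],"turn":[0,0,0]},
    {"translation":[-30,0,0],"turn":[0,0,0]},
    {"translation":[-30,0,0],"turn":[0,0,0]},
    {"translation":[-25,0,0],"turn":[0,0,0]},
    {"translation":[0,0,0],"turn":[0,0,0]}
  ]
}}

```text
time: 15.2
eef_pos: [0.4678, -0.1153, 0.2466]
tool_rot: [0.214, 1.559, -0.204]
ft_force: [-0.6, -0.7, -0.2]
grip_width: 0.0197
```

```bash
python3 - <<'E'
from h import *
s,p,d=snap('wrist'); marks(['stand_floor'],'wrist')
s,p,d=snap('scene'); marks(['stand_floor'],'scene'); W=cloud('scene',d); rim(W,(.558,-.193),.036,.05,.064)
s,p,d=snap('top'); marks(['stand_floor'],'top'); W=cloud('top',d); rim(W,(.558,-.193),.036,.05,.064)
plan([.558,-.193,.24],-.265)
E
```

```text
stand_floor [(0.62, [0.562, -0.196, 0.007])]
stand_floor [(0.63, [0.554, -0.191, 0.005]), (0.28, [0.572, -0.411, 0.018])]
rim [ 0.5571 -0.1923] 119 rms 0.0027 ztop 0.0607
stand_floor [(0.7, [0.557, -0.192, 0.006]), (0.26, [0.657, -0.358, 0.088])]
rim [ 0.5615 -0.1923] 91 rms 0.0024 ztop 0.0608
at [ 0.464  -0.114   0.2413] jaw ang -0.266 tilt 0.75 d(mm) [ 94.  -79.   -1.3] tool d [ -0.3 -51.4 111.5] turn [-0.1 -0.6 -0.4] rows>=2.1 t 15.5 w 0.02 F [ 0.5  0.4 -0.8]
  T [-0.1, -10.3, 22.3] W [-0.0, -0.1, -0.1]
  T [0.0, -10.3, 22.3] W [-0.0, -0.1, -0.1]
  T [0.1, -10.3, 22.3] W [-0.0, -0.1, -0.1]
  T [0.1, -10.3, 22.3] W [-0.0, -0.1, -0.1]
  T [0.2, -10.3, 22.3] W [-0.0, -0.1, -0.1]
```

{"method": "arm_command", "body": {
  "deltas": [
    {"translation":[-2,-10,20],"turn":[0,-0.4,0]},
    {"translation":[-2,-14,30],"turn":[0,-0.2,0]},
    {"translation":[0,-14,30],"turn":[0,0,0]},
    {"translation":[0,-12,26],"turn":[0,0,0]},
    {"translation":[0,0,0],"turn":[0,0,0]}
  ]
}}

```text
time: 16.0
eef_pos: [0.5519, -0.1905, 0.2367]
tool_rot: [0.217, 1.573, -0.2]
ft_force: [-0.1, 0.5, -0.6]
grip_width: 0.02
```

```bash
python3 - <<'E'
from h import *
s,p,d=snap('wrist','w6.png'); W=cloud('wrist',d,s); rim(W,(.558,-.193),.036,.05,.064)
plan([.557,-.193,.24],-.265)
E
```

```text
rim [ 0.5601 -0.1943] 889 rms 0.0022 ztop 0.059
at [ 0.5499 -0.1891  0.2363] jaw ang -0.265 tilt 1.10 d(mm) [ 7.1 -3.9  3.7] tool d [-3.8 -1.8  7.8] turn [ 0.  -0.9 -0.6] rows>=0.2 t 16.05 w 0.0199 F [-0.4 -0.3 -1. ]
  T [-0.8, -0.4, 1.6] W [0.0, -0.2, -0.1]
  T [-0.8, -0.4, 1.6] W [0.0, -0.2, -0.1]
  T [-0.8, -0.4, 1.6] W [0.0, -0.2, -0.1]
  T [-0.8, -0.4, 1.6] W [0.0, -0.2, -0.1]
  T [-0.7, -0.4, 1.6] W [0.0, -0.2, -0.1]
```

View pics/w6.png

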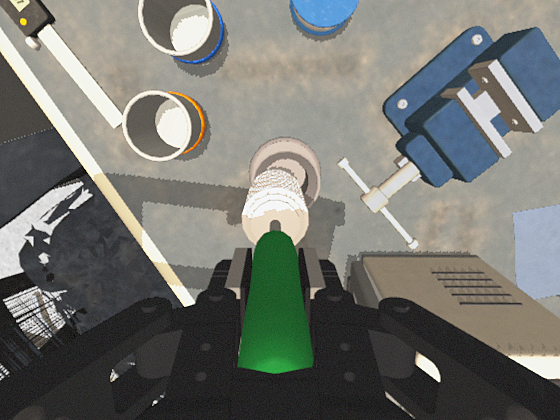

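{"method": "arm_command", "body": {
  "deltas": [
    {"translation":[0,-2,7],"turn":[0,-0.6,-0.3]},
    {"translation":[5,-1,3],"turn":[0,-0.3,-0.2]},
    {"translation":[12,0,0],"turn":[0,0,0]},
    {"translation":[10,0,0],"turn":[0,0,0]},
    {"translation":[0,0,0],"turn":[0,0,0]}
  ]
}}

```text
time: 16.55
eef_pos: [0.5552, -0.1919, 0.2042]
tool_rot: [0.209, 1.567, -0.205]
ft_force: [-0.9, 0.2, -0.0]
grip_width: 0.0201
```

```bash
python3 - <<'E'
from h import *
plan([.558,-.193,.1425],-.265)
E
```

```text
at [ 0.5552 -0.1919  0.2042] jaw ang -0.264 tilt 0.41 d(mm) [  2.8  -1.1 -61.7] tool d [61.7 -0.5  3.4] turn [ 0.1 -0.4 -0.1] rows>=1.4 t 16.55 w 0.0201 F [-0.9  0.2 -0. ]
  T [12.3, -0.1, 0.7] W [0.0, -0.1, -0.0]
  T [12.3, -0.1, 0.7] W [0.0, -0.1, -0.0]
  T [12.3, -0.1, 0.6] W [0.0, -0.1, -0.0]
  T [12.3, -0.1, 0.6] W [0.0, -0.1, -0.0]
  T [12.3, -0.1, 0.6] W [0.0, -0.1, -0.0]
```

{"method": "arm_command", "body": {
  "deltas": [
    {"translation":[10,0,3],"turn":[0,-0.3,0]},
    {"translation":[14,-1,1],"turn":[0,0,0]},
    {"translation":[14,0,0],"turn":[0,0,0]},
    {"translation":[8,0,0],"turn":[0,0,0]},
    {"translation":[3,0,0],"turn":[0,0,0]}
  ]
}}

```text
time: 17.05
eef_pos: [0.559, -0.1932, 0.1526]
tool_rot: [0.208, 1.56, -0.205]
ft_force: [-0.0, -0.2, -0.6]
grip_width: 0.0196
```

```bash
python3 - <<'E'
from h import *
plan([.558,-.193,.1415],-.265)
E
```

```text
at [ 0.559  -0.1932  0.1526] jaw ang -0.263 tilt 0.14 d(mm) [ -1.    0.2 -11.1] tool d [11.1 -0.1 -1. ] turn [ 0.1  0.1 -0.1] rows>=0.2 t 17.05 w 0.0196 F [-0.  -0.2 -0.6]
  T [2.2, -0.0, -0.2] W [0.0, 0.0, -0.0]
  T [2.2, -0.0, -0.2] W [0.0, 0.0, -0.0]
  T [2.2, -0.0, -0.2] W [0.0, 0.0, -0.0]
  T [2.2, -0.0, -0.2] W [0.0, 0.0, -0.0]
  T [2.2, -0.0, -0.2] W [0.0, 0.0, -0.0]
```

{"method": "arm_command", "body": {
  "deltas": [
    {"translation":[4,0,-1],"turn":[0,0,0]},
    {"translation":[4,0,0],"turn":[0,0,0]},
    {"translation":[3,0,0],"turn":[0,0,0]},
    {"translation":[1.5,0,0],"turn":[0,0,0]},
    {"translation":[1,0,0],"turn":[0,0,0]}
  ]
}}

```text
time: 17.55
eef_pos: [0.5589, -0.1928, 0.1417]
tool_rot: [0.208, 1.557, -0.205]
ft_force: [-1.3, 0.5, 1.3]
grip_width: 0.0197
```

Contact at the floor. Release, then rise.

{"method": "arm_command", "body": {
  "deltas": [
    {"translation":[0,0,0],"turn":[0,0,0]},
    {"translation":[0,0,0],"turn":[0,0,0]},
    {"translation":[0,0,0],"turn":[0,0,0]},
    {"translation":[0,0,0],"turn":[0,0,0]},
    {"translation":[0,0,0],"turn":[0,0,0]}
  ],
  "fingers": 1
}}

```text
time: 18.05
eef_pos: [0.5601, -0.1934, 0.1426]
tool_rot: [0.207, 1.553, -0.205]
ft_force: [0.2, 0.1, -0.1]
grip_width: 0.0853
```

{"method": "arm_command", "body": {
  "deltas": [
    {"translation":[-10,0,0],"turn":[0,0,0]},
    {"translation":[-35,0,0],"turn":[0,0,0]},
    {"translation":[-40,0,0],"turn":[0,0,0]},
    {"translation":[-40,0,0],"turn":[0,0,0]},
    {"translation":[-20,0,0],"turn":[0,0,0]}
  ]
}}

```text
time: 18.55
eef_pos: [0.5566, -0.1924, 0.2899]
tool_rot: [0.209, 1.564, -0.204]
ft_force: [0.6, -0.2, -1.0]
grip_width: 0.0854
```

```bash
python3 - <<'E'
from h import *
for c in ('scene','top'):
    s,p,d=snap(c,'d_%s.png'%c); marks(['brush_tip','brush_grip','dryer_handle','dryer_hinge','dryer','beaker_blue_mid','beaker_orange_mid'],c); W=cloud(c,d); rim(W,(.511,-.041)); rim(W,(.4685,-.1155))
plan([.52,-.36,.33],-.265)
E
```

```text
brush_tip [(0.8, [0.562, -0.188, 0.009])]
brush_grip [(0.97, [0.562, -0.193, 0.162]), (0.58, [0.579, -0.412, 0.022])]
dryer_handle [(0.59, [0.633, -0.427, 0.088])]
dryer_hinge [(0.86, [0.578, -0.412, 0.02])]
dryer [(0.56, [0.644, -0.428, 0.0])]
beaker_blue_mid [(0.92, [0.495, 0.079, 0.036]), (0.73, [0.63, -0.043, 0.002])]
beaker_orange_mid [(0.65, [0.466, -0.116, 0.038])]
rim [ 0.5086 -0.0405] 95 rms 0.0014 ztop 0.0786
rim [ 0.4662 -0.1151] 117 rms 0.0013 ztop 0.0786
brush_tip [(0.63, [0.577, -0.416, 0.026])]
brush_grip [(0.44, [0.559, -0.196, 0.162])]
dryer_handle [(0.71, [0.576, -0.413, 0.211])]
dryer_hinge [(0.71, [0.576, -0.41, 0.019])]
dryer [(0.91, [0.642, -0.433, -0.001])]
beaker_blue_mid [(0.52, [0.511, -0.047, 0.04])]
beaker_orange_mid [(0.59, [0.467, -0.112, 0.037])]
rim [ 0.5124 -0.0389] 57 rms 0.001 ztop 0.0799
rim [ 0.47  -0.114] 80 rms 0.0011 ztop 0.0809
at [ 0.5552 -0.1919  0.285 ] jaw ang -0.263 tilt 0.59 d(mm) [ -35.2 -168.1   45. ] tool d [ -45.8 -171.3    9.3] turn [ 0.1 -0.5 -0.2] rows>=3.7 t 19.35 w 0.0855 F [-0.2  0.4 -0.2]
  T [-9.2, -34.3, 1.9] W [0.0, -0.1, -0.0]
  T [-9.1, -34.3, 1.9] W [0.0, -0.1, -0.0]
  T [-9.1, -34.3, 1.9] W [0.0, -0.1, -0.0]
  T [-9.1, -34.3, 2.0] W [0.0, -0.1, -0.0]
  T [-9.0, -34.3, 2.0] W [0.0, -0.1, -0.0]
```

View pics/d_scene.png

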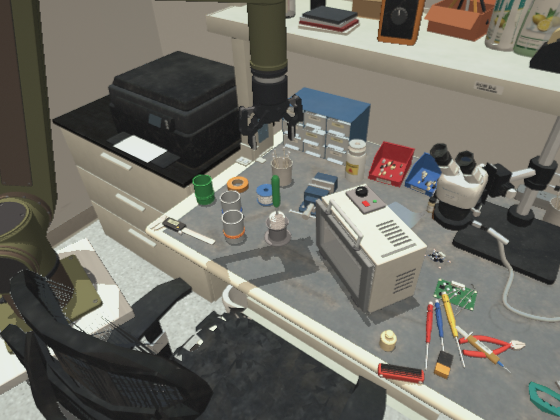

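{"method": "arm_command", "body": {
  "deltas": [
    {"translation":[-8,-40,12],"turn":[0,-0.2,0]},
    {"translation":[-8,-45,15],"turn":[0,-0.2,0]},
    {"translation":[-6,-45,15],"turn":[0,0,0]},
    {"translation":[-4,-42,14],"turn":[0,0,0]},
    {"translation":[0,0,0],"turn":[0,0,0]}
  ]
}}

```text
time: 19.85
eef_pos: [0.5658, -0.3765, 0.3103]
tool_rot: [0.206, 1.563, -0.198]
ft_force: [0.0, 0.8, 0.5]
grip_width: 0.0854
```

```bash
python3 - <<'E'
from h import *
s,p,d=snap('wrist','w7.png'); marks(['dryer_handle','dryer_hinge','dryer'],'wrist'); W=cloud('wrist',d,s);z=W[...,2]
m=(z>.203)&(z<.228)&(np.hypot(W[...,0]-.577,W[...,1]+.413)<.075)
q=W[m]
if len(q)>10:
    pc=q[:,:2]-q[:,:2].mean(0);u,sv,vt=np.linalg.svd(pc,full_matrices=False);print(q.mean(0),np.percentile(q[:,2],95),vt[0],sv,len(q))
    e=np.array([np.cos(-.265),np.sin(-.265)]); print('extent along y', np.percentile(q[:,:2]@[-e[1],e[0]],[1,99]), 'x',np.percentile(q[:,:2]@e,[2,50,98]))
plan([.577,-.413,.26],-.265)
E
```

```text
dryer_handle [(0.73, [0.579, -0.414, 0.212])]
dryer_hinge []
dryer []
[ 0.58113395 -0.4092213   0.21604825] 0.218122450821669 [-0.26170756 -0.96514722] [1.93406221 0.14621893] 2512
extent along y [-0.31166814 -0.18316148] x [0.66333547 0.66792585 0.67314691]
at [ 0.5655 -0.3692  0.3103] jaw ang -0.252 tilt 0.58 d(mm) [ 11.5 -43.8 -50.3] tool d [ 49.9 -40.   22.3] turn [ 0.7 -0.3 -0.5] rows>=1.1 t 20.05 w 0.0854 F [-0.3  0.  -0.3]
  T [10.0, -8.0, 4.5] W [0.1, -0.1, -0.1]
  T [10.0, -8.0, 4.5] W [0.1, -0.1, -0.1]
  T [10.0, -7.9, 4.5] W [0.1, -0.1, -0.1]
  T [10.0, -7.9, 4.5] W [0.1, -0.1, -0.1]
  T [10.0, -7.9, 4.5] W [0.1, -0.1, -0.1]
```

View pics/w7.png

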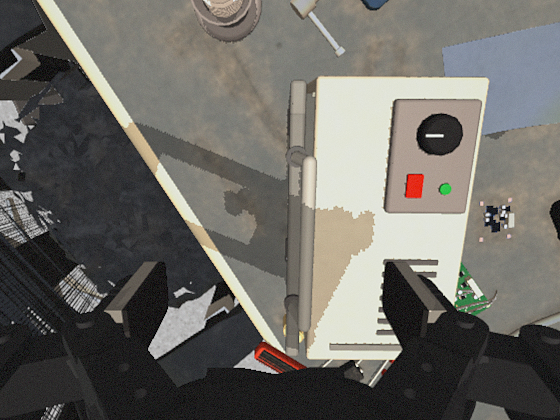

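```bash
python3 - <<'E'
from h import *
s,p,d=snap('scene'); W=cloud('scene',d)
for uv in ((388,340),(400,373),(380,375),(388,335)): print(uv,W[uv[1],uv[0]])
e=np.array([np.cos(-.265),np.sin(-.265)]); n=np.array([-e[1],e[0]])
for uv in ((388,340),(400,373),(380,368)):
    v=W[uv[1],uv[0],:2]-[.575,-.414]; print(uv,'front',-v@e,'y',v@n)
plan([.580,-.414,.25],-.265)
E
```

```text
(388, 340) [ 0.5254774  -0.60541956  0.03106528]
(400, 373) [ 0.49450482 -0.6644638   0.01783755]
(380, 375) [ 0.46343104 -0.64040636  0.01273374]
(388, 335) [ 0.52629816 -0.60227401  0.04510611]
(388, 340) front -0.0023406620284100277 y -0.1977080070593829
(400, 373) front 0.012086505453344483 y -0.26280317314195395
(380, 368) front 0.04188687845130887 y -0.23709228208430327
at [ 0.5656 -0.3688  0.3105] jaw ang -0.251 tilt 0.56 d(mm) [ 14.4 -45.2 -60.5] tool d [ 60.  -40.8  25.5] turn [ 0.8 -0.3 -0.5] rows>=1.3 t 20.1 w 0.0854 F [ 0.2 -0.2  0.1]
  T [12.0, -8.2, 5.1] W [0.2, -0.1, -0.1]
  T [12.0, -8.1, 5.1] W [0.2, -0.1, -0.1]
  T [12.0, -8.1, 5.1] W [0.2, -0.1, -0.1]
  T [12.1, -8.0, 5.1] W [0.2, -0.1, -0.1]
  T [12.1, -8.0, 5.1] W [0.2, -0.1, -0.1]
```

Clear. Move above the bar.

{"method": "arm_command", "body": {
  "deltas": [
    {"translation":[5,-10,6],"turn":[0.4,0,-0.2]},
    {"translation":[10,-12,7],"turn":[0.4,0,-0.2]},
    {"translation":[15,-10,7],"turn":[0,0,0]},
    {"translation":[15,-8,5],"turn":[0,0,0]},
    {"translation":[10,0,0],"turn":[0,0,0]}
  ]
}}

```text
time: 20.6
eef_pos: [0.582, -0.4136, 0.2526]
tool_rot: [0.205, 1.563, -0.205]
ft_force: [-0.5, 0.8, -0.4]
grip_width: 0.085
```

```bash
python3 - <<'E'
from h import *
plan([.580,-.414,.199],-.265)
E
```

```text
at [ 0.582  -0.4136  0.2526] jaw ang -0.261 tilt 0.09 d(mm) [ -2.   -0.4 -53.6] tool d [53.6 -0.9 -1.8] turn [ 0.2 -0.1  0. ] rows>=1.2 t 20.6 w 0.085 F [-0.5  0.8 -0.4]
  T [10.7, -0.2, -0.4] W [0.0, -0.0, 0.0]
  T [10.7, -0.2, -0.4] W [0.0, -0.0, 0.0]
  T [10.7, -0.2, -0.4] W [0.0, -0.0, 0.0]
  T [10.7, -0.2, -0.4] W [0.0, -0.0, 0.0]
  T [10.7, -0.2, -0.4] W [0.0, -0.0, 0.0]
```

{"method": "arm_command", "body": {
  "deltas": [
    {"translation":[14,0,-3],"turn":[0,0,0]},
    {"translation":[16,0,-1],"turn":[0,0,0]},
    {"translation":[12,0,0],"turn":[0,0,0]},
    {"translation":[7,0,0],"turn":[0,0,0]},
    {"translation":[2,0,0],"turn":[0,0,0]}
  ]
}}

```text
time: 21.1
eef_pos: [0.5756, -0.4114, 0.1914]
tool_rot: [0.211, 1.572, -0.201]
ft_force: [-1.1, 0.1, 1.3]
grip_width: 0.0856
```

{"method": "arm_command", "body": {
  "deltas": [
    {"translation":[0,0,0],"turn":[0,0,0]},
    {"translation":[1,0,0],"turn":[0,0,0]},
    {"translation":[0,0,0],"turn":[0,0,0]},
    {"translation":[0,0,0],"turn":[0,0,0]},
    {"translation":[0,0,0],"turn":[0,0,0]}
  ],
  "fingers": 0,
  "force": 25
}}

```text
time: 21.6
eef_pos: [0.5771, -0.4122, 0.1926]
tool_rot: [0.209, 1.568, -0.202]
ft_force: [1.1, -1.0, -1.0]
grip_width: 0.0122
```

```bash
python3 - <<'E'
from h import *
plan([.580,-.414,.199],-.265,n=1)
snap('wrist','w8.png')
E
```

```text
at [ 0.5771 -0.4122  0.1926] jaw ang -0.262 tilt 0.45 d(mm) [ 2.9 -1.8  6.4] tool d [-6.4 -1.   3.2] turn [ 0.2 -0.4 -0.2] rows>=0.1 t 21.6 w 0.0122 F [ 1.1 -1.  -1. ]
  T [-6.4, -1.0, 3.2] W [0.2, -0.4, -0.2]
```

View pics/w8.png

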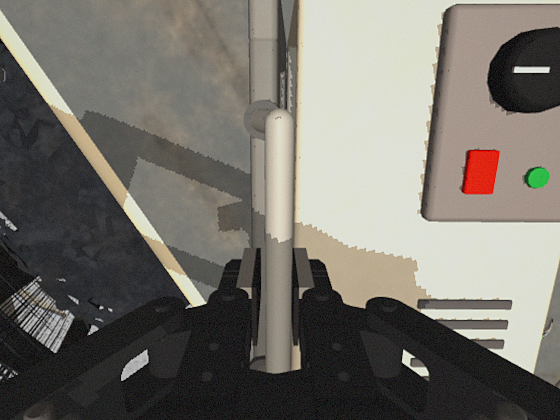

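```bash
cat >> h.py <<'E'
E_=np.array([np.cos(-.265),np.sin(-.265)]); N_=np.array([-E_[1],E_[0]])
HE,HN=.664,-.2474
def bar(a):
    f=.190*np.sin(a)-.008*np.cos(a); z=.022+.190*np.cos(a)+.008*np.sin(a)
    xy=(HE-f)*E_+HN*N_; return np.array([*xy,z])
def arc(angs,off=.015):
    s=sensors.observe(); Rc=R.from_rotvec(s['tool_rot']); p=np.array(s['eef_pos'])
    M=Rc.as_matrix(); e=p[:2]@E_; f=HE-e; zb=p[2]+off-.022
    # angle est: solve from horizontal & vertical
    cand=np.linspace(-.1,1.7,1801); B=np.stack([.190*np.sin(cand)-.008*np.cos(cand),.190*np.cos(cand)+.008*np.sin(cand)],1)
    a0=cand[np.argmin(np.hypot(B[:,0]-f,B[:,1]-zb))]
    print('a est %.3f'%a0,'e,n',np.round(p[:2]@E_,4),np.round(p[:2]@N_,4),'z',p[2],'tilt %.2f'%np.degrees(np.arccos(-M[2,0])),'jaw %.3f'%np.arctan2(M[1,2],M[0,2]),'t',s['time'],'F',np.round(s['ft_force'],1),'w',round(s['grip_width'],4))
    prev=p
    for a in angs:
        t=bar(a)-[0,0,off]; print('  a%.2f'%a,np.round(Rc.inv().apply(t-prev)*1000,1)); prev=t
E
python3 - <<'E'
from h import *
arc(np.linspace(.1,.5,5)); arc(np.linspace(.6,1.57,10))
E
```

```text
a est 0.036 e,n 0.6651 -0.2466 z 0.19269821621851715 tilt 0.43 jaw -0.262 t 21.65 F [ 2.  -0.3  2. ] w 0.009
  a0.10 [ -4.1  -0.7 -12.1]
  a0.20 [  2.2   0.1 -18.9]
  a0.30 [  4.    0.  -18.6]
  a0.40 [  5.9   0.  -18.1]
  a0.50 [  7.7   0.  -17.4]
a est 0.036 e,n 0.6651 -0.2466 z 0.19269821621851715 tilt 0.43 jaw -0.262 t 21.65 F [ 2.  -0.3  2. ] w 0.009
  a0.60 [  25.    -0.5 -101.6]
  a0.71 [ 11.9   0.  -16.7]
  a0.82 [ 13.6   0.  -15.3]
  a0.92 [ 15.2  -0.  -13.8]
  a1.03 [ 16.6  -0.  -12.1]
  a1.14 [ 17.8  -0.  -10.2]
  a1.25 [18.8 -0.  -8.2]
  a1.35 [19.5 -0.  -6.2]
  a1.46 [20.1 -0.1 -4. ]
  a1.57 [20.4 -0.1 -1.8]
```

{"method": "arm_command", "body": {
  "deltas": [
    {"translation":[-4,0,-12],"turn":[0,0,0]},
    {"translation":[2,0,-19],"turn":[0,0,0]},
    {"translation":[4,0,-18],"turn":[0,0,0]},
    {"translation":[6,0,-18],"turn":[0,0,0]},
    {"translation":[7,0,-14],"turn":[0,0,0]}
  ]
}}

```text
time: 22.15
eef_pos: [0.5043, -0.3924, 0.1773]
tool_rot: [0.206, 1.553, -0.203]
ft_force: [2.2, 1.4, 5.8]
grip_width: 0.009
```

```bash
python3 - <<'E'
from h import *
arc(np.linspace(.6,1.0,5))
E
```

```text
a est 0.455 e,n 0.5894 -0.2466 z 0.1773432640944718 tilt 0.46 jaw -0.261 t 22.15 F [2.2 1.4 5.8] w 0.009
  a0.60 [  8.8  -0.7 -26.2]
  a0.70 [ 10.7   0.  -15.7]
  a0.80 [ 12.3   0.  -14.5]
  a0.90 [ 13.6   0.  -13.2]
  a1.00 [ 14.9   0.  -11.8]
```

{"method": "arm_command", "body": {
  "deltas": [
    {"translation":[8,0,-18],"turn":[0,0.3,0]},
    {"translation":[10,0,-17],"turn":[0,0,0]},
    {"translation":[12,0,-15],"turn":[0,0,0]},
    {"translation":[13,0,-13],"turn":[0,0,0]},
    {"translation":[14,0,-12],"turn":[0,0,0]}
  ]
}}

```text
time: 22.65
eef_pos: [0.4376, -0.3744, 0.1248]
tool_rot: [0.201, 1.537, -0.208]
ft_force: [2.5, 0.6, 0.9]
grip_width: 0.0091
```

```bash
python3 - <<'E'
from h import *
arc(np.linspace(1.1,1.57,5))
snap('scene','e1.png')
E
```

```text
a est 0.926 e,n 0.5204 -0.2467 z 0.12477983019985049 tilt 1.41 jaw -0.262 t 22.65 F [2.5 0.6 0.9] w 0.0091
  a1.10 [ 23.9  -0.6 -22.7]
  a1.22 [ 19.8   0.1 -10.3]
  a1.33 [20.9  0.  -7.9]
  a1.45 [21.7  0.  -5.4]
  a1.57 [22.2  0.  -2.8]
```

View pics/e1.png

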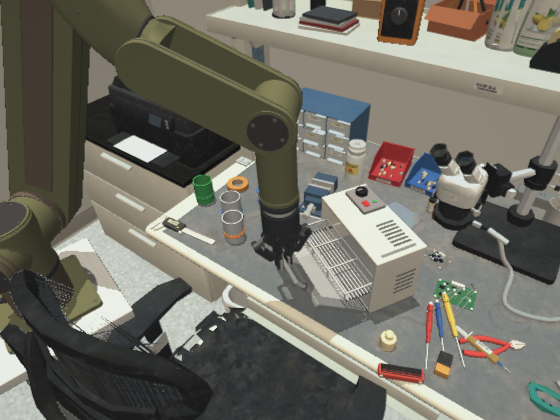

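{"method": "arm_command", "body": {
  "deltas": [
    {"translation":[14,0,-12],"turn":[0,0.5,0]},
    {"translation":[17,0,-12],"turn":[0,0.5,0]},
    {"translation":[18,0,-10],"turn":[0,0.3,0]},
    {"translation":[18,0,-7],"turn":[0,0,0]},
    {"translation":[16,0,-4],"turn":[0,0,0]}
  ]
}}

```text
time: 23.2
eef_pos: [0.3991, -0.3641, 0.043]
tool_rot: [0.203, 1.547, -0.211]
ft_force: [-0.5, 0.8, 2.0]
grip_width: 0.0087
```

```bash
python3 - <<'E'
from h import *
arc(np.linspace(1.4,1.57,5))
E
```

```text
a est 1.419 e,n 0.4805 -0.2468 z 0.04297693264355776 tilt 0.86 jaw -0.264 t 23.2 F [-0.5  0.8  2. ] w 0.0087
  a1.40 [-4.2 -0.6 -2.3]
  a1.44 [ 7.9  0.  -1.7]
  a1.48 [ 8.   0.  -1.3]
  a1.53 [ 8.  0. -1.]
  a1.57 [ 8.1  0.  -0.6]
```

{"method": "arm_command", "body": {
  "deltas": [
    {"translation":[8,0,-2],"turn":[0,0.4,0]},
    {"translation":[8,0,-2],"turn":[0,0.2,0]},
    {"translation":[7,0,-1],"turn":[0,0,0]},
    {"translation":[4,0,0],"turn":[0,0,0]},
    {"translation":[2,0,0],"turn":[0,0,0]}
  ]
}}

```text
time: 23.7
eef_pos: [0.3952, -0.363, 0.0131]
tool_rot: [0.205, 1.557, -0.21]
ft_force: [-0.4, 1.3, 1.2]
grip_width: 0.0089
```

```bash
python3 - <<'E'
from h import *
arc([1.57])
snap('wrist','w9.png')
E
```

```text
a est 1.580 e,n 0.4765 -0.2468 z 0.013106488987021051 tilt 0.26 jaw -0.264 t 23.7 F [-0.4  1.3  1.2] w 0.0089
  a1.57 [-2.1 -0.6 -2.5]
```

View pics/w9.png

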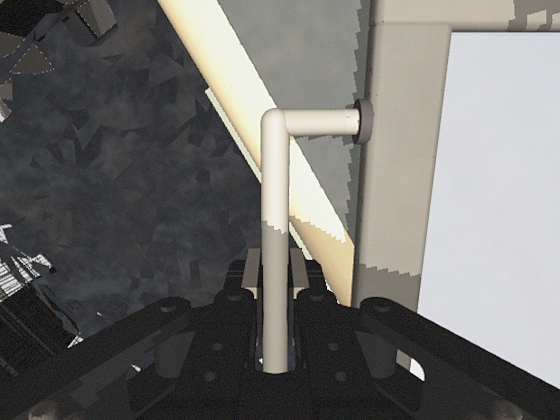

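{"method": "arm_command", "body": {
  "deltas": [
    {"translation":[3,0,0],"turn":[0,0,0]},
    {"translation":[2,0,0],"turn":[0,0,0]},
    {"translation":[2,0,0],"turn":[0,0,0]},
    {"translation":[1,0,0],"turn":[0,0,0]},
    {"translation":[0,0,0],"turn":[0,0,0]}
  ]
}}

```text
time: 24.25
eef_pos: [0.3951, -0.3631, 0.0117]
tool_rot: [0.203, 1.556, -0.211]
ft_force: [0.4, 0.6, -4.9]
grip_width: 0.0088
```

{"method": "arm_command", "body": {
  "deltas": [
    {"translation":[0,0,0],"turn":[0,0,0]},
    {"translation":[0,0,0],"turn":[0,0,0]},
    {"translation":[0,0,0],"turn":[0,0,0]},
    {"translation":[-10,0,0],"turn":[0,0,0]},
    {"translation":[-25,0,0],"turn":[0,0,0]}
  ],
  "fingers": 0.23
}}

```text
time: 24.75
eef_pos: [0.3936, -0.362, 0.0447]
tool_rot: [0.206, 1.561, -0.208]
ft_force: [0.4, -1.6, -0.1]
grip_width: 0.0196
```

{"method": "arm_command", "body": {
  "deltas": [
    {"translation":[-40,0,0],"turn":[0,0,0]},
    {"translation":[-45,0,0],"turn":[0,0,0]},
    {"translation":[-45,0,0],"turn":[0,0,0]},
    {"translation":[-45,5,0],"turn":[0,0,0]},
    {"translation":[-40,10,0],"turn":[0,0,0]}
  ],
  "fingers": 1
}}

```text
time: 25.25
eef_pos: [0.3953, -0.3459, 0.267]
tool_rot: [0.21, 1.567, -0.207]
ft_force: [1.3, -0.4, -0.3]
grip_width: 0.0852
```

```bash
python3 - <<'E'
from h import *
N="dryer_handle dryer_hinge bay_left bay_middle bay_right beaker_blue_mid beaker_orange_mid".split()
for c in ('scene','top','wrist'):
    s,p,d=snap(c,'f_%s.png'%c); print(c);marks(N,c); W=cloud(c,d,s)
    if c!='wrist': rim(W,(.511,-.041)); rim(W,(.4685,-.1155))
hb=HE*E_+HN*N_
for k,o in (('left',.072),('mid',0),('right',-.072)): print(k,(HE-.076)*E_+(HN+o)*N_)
plan([.47,-.116,.2],-.265)
E
```

```text
scene
dryer_handle [(0.94, [0.393, -0.367, 0.031])]
dryer_hinge [(0.74, [0.575, -0.411, 0.018]), (0.36, [0.522, -0.319, 0.085])]
bay_left [(0.98, [0.522, -0.322, 0.084])]
bay_middle [(0.74, [0.501, -0.392, 0.087])]
bay_right [(0.55, [0.483, -0.459, 0.087])]
beaker_blue_mid [(0.89, [0.494, 0.08, 0.036]), (0.49, [0.506, -0.038, 0.035])]
beaker_orange_mid [(0.91, [0.463, -0.117, 0.038])]
rim [ 0.5096 -0.04  ] 14 rms 0.0014 ztop 0.0781
rim [ 0.4661 -0.1152] 79 rms 0.0016 ztop 0.079
top
dryer_handle [(0.61, [0.392, -0.362, 0.027]), (0.27, [0.558, -0.193, 0.008])]
dryer_hinge []
bay_left [(0.59, [0.526, -0.321, 0.087]), (0.3, [0.558, -0.193, 0.161])]
bay_middle [(0.61, [0.504, -0.394, 0.085])]
bay_right [(0.9, [0.488, -0.464, 0.093])]
beaker_blue_mid [(0.89, [0.513, -0.042, 0.038]), (0.89, [0.489, 0.082, 0.037])]
beaker_orange_mid [(0.54, [0.469, -0.115, 0.038])]
rim [ 0.5123 -0.039 ] 86 rms 0.001 ztop 0.08
rim [ 0.4699 -0.114 ] 85 rms 0.0011 ztop 0.0807
wrist
dryer_handle [(0.88, [0.394, -0.361, 0.03])]
dryer_hinge [(0.66, [0.579, -0.415, 0.017])]
bay_left [(0.59, [0.521, -0.327, 0.087])]
bay_middle [(0.73, [0.502, -0.39, 0.087])]
bay_right [(0.63, [0.486, -0.462, 0.086])]
beaker_blue_mid []
beaker_orange_mid []
left [ 0.5215355  -0.32327987]
mid [ 0.50267804 -0.39276653]
right [ 0.48382057 -0.46225319]
at [ 0.3953 -0.3456  0.2639] jaw ang -0.264 tilt 0.48 d(mm) [ 74.7 229.6 -63.9] tool d [ 64.5 240.9  12.6] turn [ 0.  -0.4 -0.2] rows>=5.1 t 26.45 w 0.0855 F [-0.3  0.8  0.3]
  T [10.7, 40.2, 2.1] W [0.0, -0.1, -0.0]
  T [10.7, 40.2, 2.1] W [0.0, -0.1, -0.0]
  T [10.7, 40.2, 2.1] W [0.0, -0.1, -0.0]
  T [10.7, 40.2, 2.0] W [0.0, -0.1, -0.0]
  T [10.7, 40.2, 2.0] W [0.0, -0.1, -0.0]
  T [10.7, 40.2, 2.0] W [0.0, -0.1, -0.0]
```

View pics/f_scene.png

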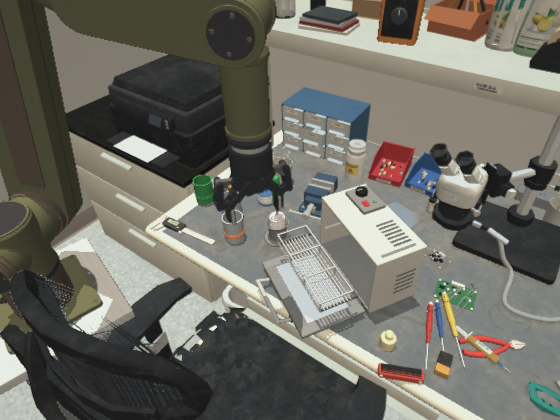

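View pics/f_wrist.png

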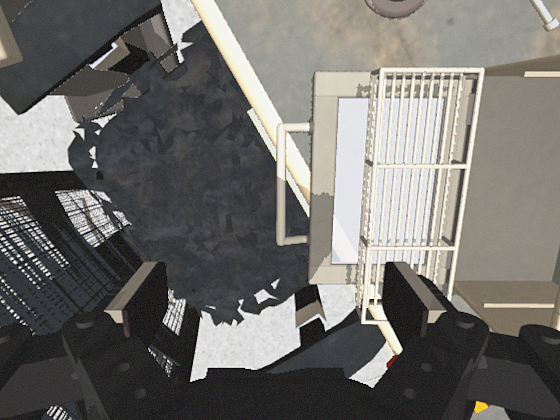

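{"method": "arm_command", "body": {
  "deltas": [
    {"translation":[5,38,2],"turn":[0,-0.3,0]},
    {"translation":[10,45,3],"turn":[0,-0.2,0]},
    {"translation":[15,48,3],"turn":[0,0,0]},
    {"translation":[15,48,3],"turn":[0,0,0]},
    {"translation":[15,44,2],"turn":[0,0,0]}
  ]
}}

```text
time: 26.95
eef_pos: [0.4711, -0.1365, 0.2054]
tool_rot: [0.213, 1.548, -0.22]
ft_force: [1.3, -0.7, 0.8]
grip_width: 0.0854
```

```bash
python3 - <<'E'
from h import *
s,p,d=snap('wrist','w10.png'); W=cloud('wrist',d,s); rim(W,(.469,-.1155)); rim(W,(.511,-.041)); marks(['beaker_orange_mid'],'wrist')
plan([.469,-.116,.12],-.265)
E
```

```text
rim [ 0.4694 -0.117 ] 1187 rms 0.0011 ztop 0.0778
rim [ 0.5116 -0.0428] 1523 rms 0.0011 ztop 0.0778
beaker_orange_mid [(0.96, [0.468, -0.114, 0.043])]
at [ 0.4699 -0.1326  0.2037] jaw ang -0.270 tilt 0.38 d(mm) [ -0.9  16.6 -83.7] tool d [83.6 15.7 -5.9] turn [-0.3  0.4 -0. ] rows>=1.9 t 27.05 w 0.0853 F [-0.1 -0.5 -0. ]
  T [16.7, 3.1, -1.2] W [-0.1, 0.1, -0.0]
  T [16.7, 3.1, -1.1] W [-0.1, 0.1, -0.0]
  T [16.7, 3.1, -1.1] W [-0.1, 0.1, -0.0]
  T [16.7, 3.1, -1.1] W [-0.1, 0.1, -0.0]
  T [16.7, 3.1, -1.1] W [-0.1, 0.1, -0.0]
```

View pics/w10.png

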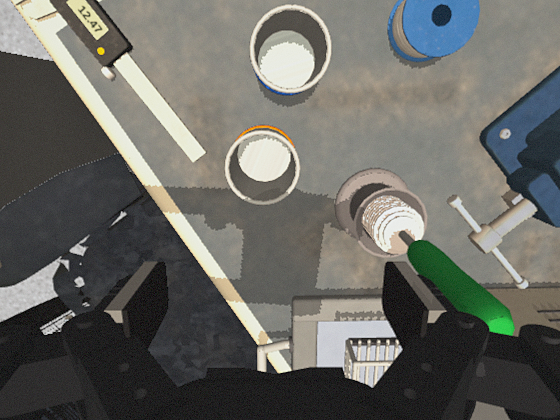

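{"method": "arm_command", "body": {
  "deltas": [
    {"translation":[5,10,-4],"turn":[0,0.2,0]},
    {"translation":[18,6,-3],"turn":[0,0.2,0]},
    {"translation":[22,0,0],"turn":[0,0,0]},
    {"translation":[22,0,0],"turn":[0,0,0]},
    {"translation":[12,0,0],"turn":[0,0,0]}
  ]
}}

```text
time: 27.55
eef_pos: [0.47, -0.1161, 0.1252]
tool_rot: [0.211, 1.553, -0.214]
ft_force: [-0.2, 0.3, 0.6]
grip_width: 0.0855
```

```bash
python3 - <<'E'
from h import *
plan([.469,-.116,.037],-.265)
E
```

```text
at [ 0.47   -0.1161  0.1252] jaw ang -0.271 tilt 0.44 d(mm) [ -1.    0.1 -88.2] tool d [88.2 -0.1 -1.7] turn [-0.3  0.4  0.1] rows>=2.0 t 27.55 w 0.0855 F [-0.2  0.3  0.6]
  T [17.6, -0.0, -0.3] W [-0.1, 0.1, 0.0]
  T [17.6, -0.0, -0.3] W [-0.1, 0.1, 0.0]
  T [17.6, -0.0, -0.3] W [-0.1, 0.1, 0.0]
  T [17.6, -0.0, -0.3] W [-0.1, 0.1, 0.0]
  T [17.6, -0.0, -0.2] W [-0.1, 0.1, 0.0]
```

{"method": "arm_command", "body": {
  "deltas": [
    {"translation":[18,0,-1],"turn":[0,0.4,0]},
    {"translation":[22,0,-1],"turn":[0,0,0]},
    {"translation":[20,0,0],"turn":[0,0,0]},
    {"translation":[14,0,0],"turn":[0,0,0]},
    {"translation":[6,0,0],"turn":[0,0,0]}
  ]
}}

```text
time: 28.05
eef_pos: [0.4681, -0.1202, 0.0427]
tool_rot: [0.219, 1.557, -0.222]
ft_force: [-1.2, -0.7, -0.2]
grip_width: 0.0854
```

```bash
python3 - <<'E'
from h import *
plan([.469,-.116,.037],-.265,n=1)
E
```

```text
at [ 0.4681 -0.1202  0.0427] jaw ang -0.281 tilt 0.18 d(mm) [ 0.9  4.2 -5.7] tool d [ 5.7  4.3 -0.3] turn [-0.9  0.2  0.1] rows>=0.1 t 28.05 w 0.0854 F [-1.2 -0.7 -0.2]
  T [5.7, 4.3, -0.3] W [-0.9, 0.2, 0.1]
```

{"method": "arm_command", "body": {
  "deltas": [
    {"translation":[4,3,0],"turn":[-0.9,0.1,0]},
    {"translation":[1,1,0],"turn":[0,0,0]},
    {"translation":[0,0,0],"turn":[0,0,0]},
    {"translation":[0,0,0],"turn":[0,0,0]},
    {"translation":[0,0,0],"turn":[0,0,0]}
  ]
}}

```text
time: 28.55
eef_pos: [0.4704, -0.1178, 0.0388]
tool_rot: [0.207, 1.557, -0.211]
ft_force: [-0.7, 0.0, 0.5]
grip_width: 0.0856
```

{"method": "arm_command", "body": {
  "deltas": [
    {"translation":[0,0,0],"turn":[0,0,0]},
    {"translation":[0,0,0],"turn":[0,0,0]},
    {"translation":[0,0,0],"turn":[0,0,0]},
    {"translation":[0,0,0],"turn":[0,0,0]},
    {"translation":[0,0,0],"turn":[0,0,0]}
  ],
  "fingers": 0,
  "force": 40
}}

```text
time: 29.05
eef_pos: [0.4705, -0.1176, 0.04]
tool_rot: [0.207, 1.556, -0.211]
ft_force: [0.0, 0.4, 0.6]
grip_width: 0.0548
```

```bash
python3 - <<'E'
from h import *
plan([.485,-.462,.26],-.265,n=1)
E
```

```text
at [ 0.4705 -0.1176  0.04  ] jaw ang -0.266 tilt 0.30 d(mm) [  14.5 -344.4  220. ] tool d [-218.9 -328.9  105.5] turn [-0.   0.3  0.1] rows>=7.7 t 29.05 w 0.0548 F [0.  0.4 0.6]
  T [-27.4, -41.1, 13.2] W [-0.0, 0.0, 0.0]
  T [-27.4, -41.1, 13.2] W [-0.0, 0.0, 0.0]
  T [-27.4, -41.1, 13.2] W [-0.0, 0.0, 0.0]
  T [-27.4, -41.1, 13.1] W [-0.0, 0.0, 0.0]
  T [-27.4, -41.1, 13.1] W [-0.0, 0.0, 0.0]
  T [-27.4, -41.1, 13.1] W [-0.0, 0.0, 0.0]
  T [-27.5, -41.1, 13.1] W [-0.0, 0.0, 0.0]
  T [-27.5, -41.1, 13.0] W [-0.0, 0.0, 0.0]
```

{"method": "arm_command", "body": {
  "deltas": [
    {"translation":[-15,0,0],"turn":[0,0,0]},
    {"translation":[-35,0,0],"turn":[0,0,0]},
    {"translation":[-45,0,0],"turn":[0,0,0]},
    {"translation":[-40,0,0],"turn":[0,0,0]},
    {"translation":[-20,-15,0],"turn":[0,0,0]}
  ]
}}

```text
time: 29.55
eef_pos: [0.462, -0.1293, 0.1944]
tool_rot: [0.209, 1.571, -0.207]
ft_force: [2.1, -0.3, -2.7]
grip_width: 0.0546
```

{"method": "arm_command", "body": {
  "deltas": [
    {"translation":[0,-35,0],"turn":[0,0,0]},
    {"translation":[0,-42,0],"turn":[0,0,0]},
    {"translation":[0,-42,4],"turn":[0,0,0]},
    {"translation":[0,-42,15],"turn":[0,0,0]},
    {"translation":[0,-35,22],"turn":[0,0,0]}
  ]
}}

```text
time: 30.05
eef_pos: [0.4498, -0.3309, 0.1979]
tool_rot: [0.204, 1.566, -0.2]
ft_force: [1.1, 0.4, -2.3]
grip_width: 0.0547
```

```bash
python3 - <<'E'
from h import *
plan([.485,-.462,.20],-.265)
E
```

```text
at [ 0.4498 -0.3309  0.1979] jaw ang -0.257 tilt 0.28 d(mm) [  35.2 -131.1    2.1] tool d [  -2.6 -117.8   67.4] turn [ 0.4 -0.3 -0.1] rows>=2.9 t 30.05 w 0.0547 F [ 1.1  0.4 -2.3]
  T [-0.5, -23.6, 13.5] W [0.1, -0.1, -0.0]
  T [-0.5, -23.5, 13.5] W [0.1, -0.1, -0.0]
  T [-0.5, -23.5, 13.6] W [0.1, -0.1, -0.0]
  T [-0.5, -23.5, 13.6] W [0.1, -0.1, -0.0]
  T [-0.4, -23.5, 13.6] W [0.1, -0.1, -0.0]
```

{"method": "arm_command", "body": {
  "deltas": [
    {"translation":[0,-28,15],"turn":[0.3,-0.2,0]},
    {"translation":[0,-30,17],"turn":[0,0,0]},
    {"translation":[0,-28,17],"turn":[0,0,0]},
    {"translation":[0,-18,13],"turn":[0,0,0]},
    {"translation":[0,0,0],"turn":[0,0,0]}
  ]
}}

```text
time: 30.55
eef_pos: [0.4822, -0.458, 0.1927]
tool_rot: [0.213, 1.564, -0.209]
ft_force: [-0.2, -0.4, -1.9]
grip_width: 0.0545
```

```bash
python3 - <<'E'
from h import *
s,p,d=snap('wrist','w11.png');marks(['bay_right','bay_middle','bay_left'],'wrist')
s2,p,d2=snap('scene','g1.png');marks(['bay_right','bay_middle','bay_left'],'scene')
snap('top','g2.png');marks(['bay_right','bay_middle','bay_left'],'top')
# rack rails from wrist depth
W=cloud('wrist',d,s); z=W[...,2]; m=(z>.105)&(z<.118); q=W[m]; e=q[:,:2]@E_; n=q[:,:2]@N_
k=(e>.5)&(e<.68)&(n>-.4)&(n<-.1)
h,b=np.histogram(e[k],np.arange(.53,.65,.003)); print('e',[(round(x,3),int(y)) for x,y in zip(b,h) if y>60])
h,b=np.histogram(n[k],np.arange(-.38,-.12,.003)); print('n',[(round(x,3),int(y)) for x,y in zip(b,h) if y>60])
plan([.485,-.462,.126],-.265)
E
```

```text
bay_right []
bay_middle [(0.96, [0.502, -0.391, 0.083])]
bay_left []
bay_right [(0.55, [0.488, -0.461, 0.087]), (0.2, [0.562, -0.193, 0.16])]
bay_middle [(0.83, [0.503, -0.39, 0.087])]
bay_left [(0.9, [0.524, -0.322, 0.086]), (0.29, [0.393, -0.364, 0.032])]
bay_right [(0.89, [0.488, -0.465, 0.092])]
bay_middle [(0.76, [0.505, -0.393, 0.088])]
bay_left [(0.84, [0.526, -0.322, 0.088])]
e [(np.float64(0.551), 760), (np.float64(0.554), 690), (np.float64(0.557), 69), (np.float64(0.56), 70), (np.float64(0.563), 71), (np.float64(0.566), 66), (np.float64(0.569), 65), (np.float64(0.572), 69), (np.float64(0.575), 67), (np.float64(0.581), 65), (np.float64(0.584), 72), (np.float64(0.587), 64), (np.float64(0.59), 64), (np.float64(0.593), 71), (np.float64(0.599), 64), (np.float64(0.602), 68), (np.float64(0.605), 74), (np.float64(0.608), 70), (np.float64(0.611), 68), (np.float64(0.614), 72), (np.float64(0.617), 73), (np.float64(0.62), 68), (np.float64(0.623), 74), (np.float64(0.626), 747), (np.float64(0.629), 945)]
n [(np.float64(-0.362), 67), (np.float64(-0.299), 70), (np.float64(-0.287), 515), (n
[... 436 characters left out ...]
3), (np.float64(-0.23), 79), (np.float64(-0.227), 77), (np.float64(-0.224), 78), (np.float64(-0.221), 81), (np.float64(-0.218), 78), (np.float64(-0.215), 820), (np.float64(-0.212), 284), (np.float64(-0.209), 83), (np.float64(-0.206), 85), (np.float64(-0.203), 78), (np.float64(-0.2), 93), (np.float64(-0.197), 86)]
at [ 0.4817 -0.4543  0.1945] jaw ang -0.266 tilt 0.27 d(mm) [  3.3  -7.7 -68.5] tool d [68.4 -6.7  5.5] turn [-0.1 -0.2 -0.2] rows>=1.5 t 31.15 w 0.055 F [ 0.2  0.5 -1.6]
  T [13.7, -1.3, 1.1] W [-0.0, -0.0, -0.0]
  T [13.7, -1.3, 1.1] W [-0.0, -0.0, -0.0]
  T [13.7, -1.3, 1.1] W [-0.0, -0.0, -0.0]
  T [13.7, -1.3, 1.1] W [-0.0, -0.0, -0.0]
  T [13.7, -1.3, 1.1] W [-0.0, -0.0, -0.0]
```

View pics/w11.png

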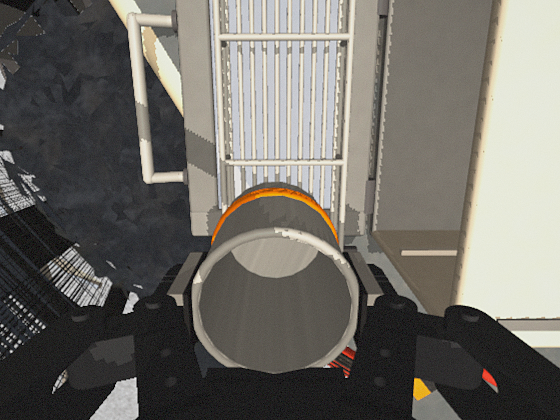

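View pics/g1.png

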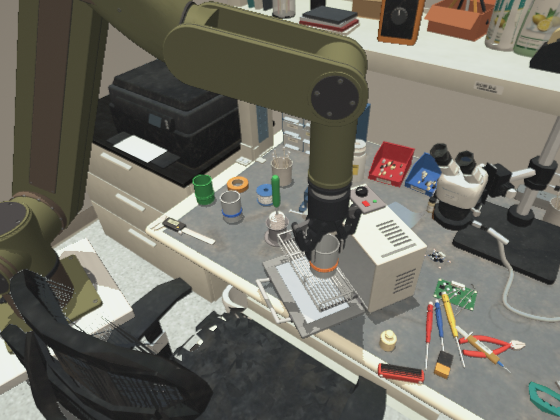

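{"method": "arm_command", "body": {
  "deltas": [
    {"translation":[3,-7,5],"turn":[0,0,0]},
    {"translation":[6,-3,2],"turn":[0,0,0]},
    {"translation":[4,0,0],"turn":[0,0,0]},
    {"translation":[2,0,0],"turn":[0,0,0]},
    {"translation":[0,0,0],"turn":[0,0,0]}
  ]
}}

```text
time: 31.65
eef_pos: [0.4861, -0.4669, 0.1777]
tool_rot: [0.212, 1.564, -0.207]
ft_force: [-0.3, -0.2, -1.8]
grip_width: 0.0546
```

```bash
python3 - <<'E'
from h import *
plan([.4855,-.464,.128],-.265)
E
```

```text
at [ 0.4861 -0.4669  0.1777] jaw ang -0.266 tilt 0.28 d(mm) [ -0.6   2.9 -49.7] tool d [49.7  2.5 -1.2] turn [-0.1 -0.2 -0.2] rows>=1.1 t 31.65 w 0.0546 F [-0.3 -0.2 -1.8]
  T [9.9, 0.5, -0.2] W [-0.0, -0.0, -0.0]
  T [9.9, 0.5, -0.2] W [-0.0, -0.0, -0.0]
  T [9.9, 0.5, -0.3] W [-0.0, -0.0, -0.0]
  T [9.9, 0.5, -0.3] W [-0.0, -0.0, -0.0]
  T [9.9, 0.5, -0.3] W [-0.0, -0.0, -0.0]
```

{"method": "arm_command", "body": {
  "deltas": [
    {"translation":[7,2,-1],"turn":[0,0,0]},
    {"translation":[8,1,0],"turn":[0,0,0]},
    {"translation":[8,0,0],"turn":[0,0,0]},
    {"translation":[7,0,0],"turn":[0,0,0]},
    {"translation":[5,0,0],"turn":[0,0,0]}
  ]
}}

```text
time: 32.15
eef_pos: [0.4858, -0.463, 0.14]
tool_rot: [0.212, 1.564, -0.206]
ft_force: [0.6, -0.7, -3.1]
grip_width: 0.0549
```

```bash
python3 - <<'E'
from h import *
plan([.4855,-.464,.128],-.265)
E
```

```text
at [ 0.4858 -0.463   0.14  ] jaw ang -0.266 tilt 0.28 d(mm) [ -0.3  -1.  -12. ] tool d [12.  -1.1  0.1] turn [-0.1 -0.2 -0.2] rows>=0.3 t 32.15 w 0.0549 F [ 0.6 -0.7 -3.1]
  T [2.4, -0.2, 0.0] W [-0.0, -0.0, -0.0]
  T [2.4, -0.2, 0.0] W [-0.0, -0.0, -0.0]
  T [2.4, -0.2, 0.0] W [-0.0, -0.0, -0.0]
  T [2.4, -0.2, 0.0] W [-0.0, -0.0, -0.0]
  T [2.4, -0.2, 0.0] W [-0.0, -0.0, -0.0]
```

{"method": "arm_command", "body": {
  "deltas": [
    {"translation":[4,0,0],"turn":[0,0,0]},
    {"translation":[4,0,0],"turn":[0,0,0]},
    {"translation":[3,0,0],"turn":[0,0,0]},
    {"translation":[2,0,0],"turn":[0,0,0]},
    {"translation":[1,0,0],"turn":[0,0,0]}
  ]
}}

```text
time: 32.65
eef_pos: [0.4855, -0.4627, 0.1262]
tool_rot: [0.212, 1.565, -0.206]
ft_force: [-1.7, 2.5, 4.0]
grip_width: 0.0546
```

Contact on the rack floor. Release; look.

{"method": "arm_command", "body": {
  "deltas": [
    {"translation":[0,0,0],"turn":[0,0,0]},
    {"translation":[0,0,0],"turn":[0,0,0]},
    {"translation":[0,0,0],"turn":[0,0,0]},
    {"translation":[0,0,0],"turn":[0,0,0]},
    {"translation":[-5,0,0],"turn":[0,0,0]}
  ],
  "fingers": 1
}}

```text
time: 33.15
eef_pos: [0.4865, -0.4638, 0.1323]
tool_rot: [0.21, 1.562, -0.208]
ft_force: [-1.0, 0.2, -1.4]
grip_width: 0.0857
```

{"method": "arm_command", "body": {
  "deltas": [
    {"translation":[-15,0,0],"turn":[0,0,0]},
    {"translation":[-30,0,0],"turn":[0,0,0]},
    {"translation":[-40,0,-10],"turn":[0,0,0]},
    {"translation":[-25,20,-30],"turn":[0,0,0]},
    {"translation":[0,30,-30],"turn":[0,0,0]}
  ]
}}

```text
time: 33.65
eef_pos: [0.4341, -0.4011, 0.2461]
tool_rot: [0.21, 1.56, -0.211]
ft_force: [0.7, -0.2, 0.5]
grip_width: 0.0852
```

```bash
python3 - <<'E'
from h import *
s,p,d=snap('wrist'); 
for c in ('scene','top'):
    s,p,d=snap(c,'h_%s.png'%c); marks(['beaker_orange_mid','beaker_blue_mid','bay_right','bay_left','brush_grip'],c); W=cloud(c,d); rim(W,(.511,-.041)); rim(W,(.4855,-.463),lo=.15,hi=.172)
plan([.47,-.12,.24],-.265)
E
```

```text
beaker_orange_mid [(0.76, [0.483, -0.463, 0.125])]
beaker_blue_mid [(0.86, [0.468, -0.022, 0.039]), (0.72, [0.63, -0.043, 0.004])]
bay_right [(0.83, [0.49, -0.462, 0.086])]
bay_left [(0.64, [0.521, -0.322, 0.082])]
brush_grip []
rim [ 0.508  -0.0389] 31 rms 0.0067 ztop 0.0784
rim [ 0.4833 -0.4597] 198 rms 0.0012 ztop 0.1642
beaker_orange_mid [(0.66, [0.484, -0.459, 0.124])]
beaker_blue_mid [(0.72, [0.471, -0.025, 0.037])]
bay_right [(0.61, [0.488, -0.463, 0.09])]
bay_left [(0.89, [0.523, -0.323, 0.086])]
brush_grip [(0.79, [0.561, -0.196, 0.163])]
rim [ 0.5123 -0.0411] 30 rms 0.0077 ztop 0.0795
rim [ 0.4868 -0.4578] 16 rms 0.001 ztop 0.1635
at [ 0.433  -0.3988  0.2414] jaw ang -0.267 tilt 0.49 d(mm) [ 37.  278.8  -1.4] tool d [  3.  278.7 -37.7] turn [-0.1 -0.4 -0.3] rows>=6.2 t 34.3 w 0.0851 F [0.3 0.3 0. ]
  T [0.4, 39.8, -5.4] W [-0.0, -0.1, -0.0]
  T [0.4, 39.8, -5.4] W [-0.0, -0.1, -0.0]
  T [0.4, 39.8, -5.4] W [-0.0, -0.1, -0.0]
  T [0.3, 39.8, -5.4] W [-0.0, -0.1, -0.0]
  T [0.3, 39.8, -5.4] W [-0.0, -0.1, -0.0]
  T [0.3, 39.8, -5.3] W [-0.0, -0.1, -0.0]
  T [0.2, 39.8, -5.3] W [-0.0, -0.1, -0.0]
```

View pics/h_scene.png

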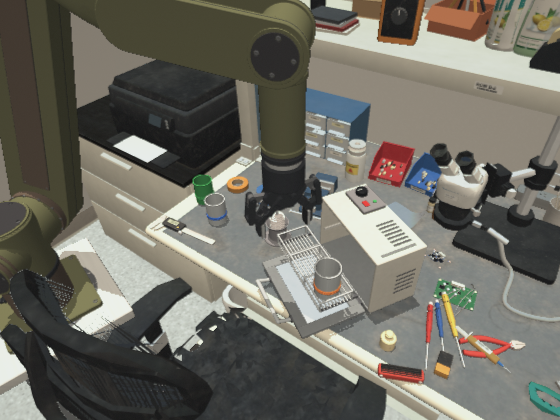

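{"method": "arm_command", "body": {
  "deltas": [
    {"translation":[0,40,0],"turn":[0,-0.3,0]},
    {"translation":[0,48,0],"turn":[0,0,0]},
    {"translation":[0,48,0],"turn":[0,0,0]},
    {"translation":[0,48,0],"turn":[0,0,0]},
    {"translation":[0,48,-3],"turn":[0,0,0]}
  ]
}}

```text
time: 34.8
eef_pos: [0.4945, -0.1765, 0.2404]
tool_rot: [0.22, 1.559, -0.218]
ft_force: [0.0, 0.7, 0.1]
grip_width: 0.0854
```

{"method": "arm_command", "body": {
  "deltas": [
    {"translation":[0,45,-8],"turn":[0,0,0]},
    {"translation":[0,40,-8],"turn":[0,0,0]},
    {"translation":[0,20,-5],"turn":[0,0,0]},
    {"translation":[0,0,0],"turn":[0,0,0]},
    {"translation":[0,0,0],"turn":[0,0,0]}
  ]
}}

```text
time: 35.3
eef_pos: [0.5049, -0.0599, 0.2405]
tool_rot: [0.216, 1.559, -0.21]
ft_force: [-0.7, -0.2, 0.2]
grip_width: 0.0855
```

```bash
python3 - <<'E'
from h import *
s,p,d=snap('wrist','w12.png');marks(['beaker_blue_mid'],'wrist'); W=cloud('wrist',d,s); rim(W,(.47,-.024))
s,p,d=snap('scene');marks(['beaker_blue_mid'],'scene'); W=cloud('scene',d,s); rim(W,(.47,-.024))
plan([.47,-.025,.2],-.265)
E
```

```text
beaker_blue_mid [(0.78, [0.491, 0.075, 0.035]), (0.63, [0.47, -0.02, 0.036])]
rim [ 0.472 -0.024] 965 rms 0.0011 ztop 0.0777
beaker_blue_mid [(0.62, [0.495, 0.08, 0.036]), (0.56, [0.466, -0.02, 0.037])]
rim [ 0.4687 -0.0224] 96 rms 0.0016 ztop 0.0794
at [ 0.5048 -0.0613  0.2404] jaw ang -0.274 tilt 0.23 d(mm) [-34.8  36.3 -40.4] tool d [ 40.5  25.3 -43.3] turn [-0.5  0.  -0.2] rows>=0.9 t 35.5 w 0.0854 F [-0.9 -0.6 -0.3]
  T [8.1, 5.1, -8.7] W [-0.1, 0.0, -0.0]
  T [8.1, 5.1, -8.7] W [-0.1, 0.0, -0.0]
  T [8.1, 5.1, -8.6] W [-0.1, 0.0, -0.0]
  T [8.1, 5.1, -8.6] W [-0.1, 0.0, -0.0]
  T [8.1, 5.2, -8.6] W [-0.1, 0.0, -0.0]
```

View pics/w12.png

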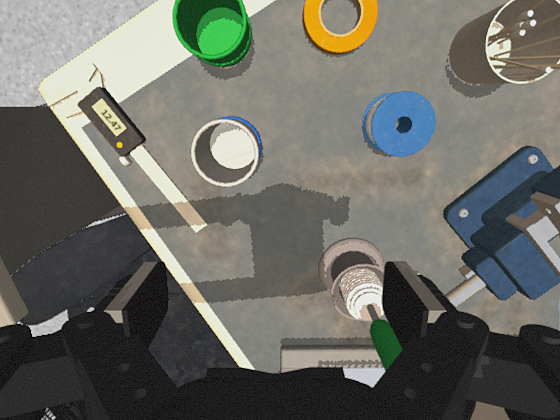

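{"method": "arm_command", "body": {
  "deltas": [
    {"translation":[5,7,-11],"turn":[-0.3,0,0]},
    {"translation":[14,8,-13],"turn":[-0.2,0,0]},
    {"translation":[24,7,-12],"turn":[0,0,0]},
    {"translation":[26,4,-7],"turn":[0,0,0]},
    {"translation":[18,0,0],"turn":[0,0,0]}
  ]
}}

```text
time: 36.0
eef_pos: [0.4694, -0.0264, 0.1526]
tool_rot: [0.217, 1.553, -0.211]
ft_force: [-0.2, -0.3, -0.4]
grip_width: 0.0852
```

```bash
python3 - <<'E'
from h import *
plan([.4705,-.0235,.037],-.265)
E
```

```text
at [ 0.4694 -0.0264  0.1526] jaw ang -0.273 tilt 0.46 d(mm) [   1.1    2.9 -115.6] tool d [115.6   2.5  -0.5] turn [-0.5  0.4 -0.3] rows>=2.6 t 36.0 w 0.0852 F [-0.2 -0.3 -0.4]
  T [23.1, 0.5, -0.1] W [-0.1, 0.1, -0.1]
  T [23.1, 0.5, -0.1] W [-0.1, 0.1, -0.1]
  T [23.1, 0.5, -0.0] W [-0.1, 0.1, -0.1]
  T [23.1, 0.6, -0.0] W [-0.1, 0.1, -0.1]
  T [23.1, 0.6, 0.0] W [-0.1, 0.1, -0.1]
```

{"method": "arm_command", "body": {
  "deltas": [
    {"translation":[16,2,0],"turn":[-0.4,0.3,-0.2]},
    {"translation":[22,1,0],"turn":[0,0,0]},
    {"translation":[22,0,0],"turn":[0,0,0]},
    {"translation":[18,0,0],"turn":[0,0,0]},
    {"translation":[8,0,0],"turn":[0,0,0]}
  ]
}}

```text
time: 36.5
eef_pos: [0.4642, -0.0237, 0.0615]
tool_rot: [0.214, 1.564, -0.212]
ft_force: [-0.4, 0.1, -0.4]
grip_width: 0.0857
```

```bash
python3 - <<'E'
from h import *
plan([.4705,-.0235,.037],-.265)
E
```

```text
at [ 0.4642 -0.0237  0.0615] jaw ang -0.271 tilt 0.24 d(mm) [  6.3   0.2 -24.5] tool d [24.5  1.9  6.1] turn [-0.3 -0.2 -0.1] rows>=0.5 t 36.5 w 0.0857 F [-0.4  0.1 -0.4]
  T [4.9, 0.4, 1.2] W [-0.1, -0.0, -0.0]
  T [4.9, 0.4, 1.2] W [-0.1, -0.0, -0.0]
  T [4.9, 0.4, 1.2] W [-0.1, -0.0, -0.0]
  T [4.9, 0.4, 1.2] W [-0.1, -0.0, -0.0]
  T [4.9, 0.4, 1.2] W [-0.1, -0.0, -0.0]
```

{"method": "arm_command", "body": {
  "deltas": [
    {"translation":[5,2,4],"turn":[-0.2,0,0]},
    {"translation":[8,0,2],"turn":[0,0,0]},
    {"translation":[7,0,0],"turn":[0,0,0]},
    {"translation":[3,0,0],"turn":[0,0,0]},
    {"translation":[0,0,0],"turn":[0,0,0]}
  ]
}}

```text
time: 37.0
eef_pos: [0.4711, -0.0239, 0.0373]
tool_rot: [0.212, 1.564, -0.21]
ft_force: [0.1, -0.7, -0.3]
grip_width: 0.0853
```

```bash
python3 - <<'E'
from h import *
plan([.4705,-.0235,.038],-.265)
E
```

```text
at [ 0.4711 -0.0239  0.0373] jaw ang -0.269 tilt 0.21 d(mm) [-0.6  0.4  0.7] tool d [-0.7  0.2 -0.7] turn [-0.2 -0.2 -0.1] rows>=0.0 t 37.0 w 0.0853 F [ 0.1 -0.7 -0.3]
  T [-0.1, 0.0, -0.1] W [-0.0, -0.0, -0.0]
  T [-0.1, 0.0, -0.1] W [-0.0, -0.0, -0.0]
  T [-0.1, 0.0, -0.1] W [-0.0, -0.0, -0.0]
  T [-0.1, 0.0, -0.1] W [-0.0, -0.0, -0.0]
  T [-0.1, 0.0, -0.1] W [-0.0, -0.0, -0.0]
```

{"method": "arm_command", "body": {
  "deltas": [
    {"translation":[0,0,0],"turn":[0,0,0]},
    {"translation":[0,0,0],"turn":[0,0,0]},
    {"translation":[0,0,0],"turn":[0,0,0]},
    {"translation":[0,0,0],"turn":[0,0,0]},
    {"translation":[0,0,0],"turn":[0,0,0]}
  ],
  "fingers": 0,
  "force": 40
}}

```text
time: 37.5
eef_pos: [0.4714, -0.0238, 0.0383]
tool_rot: [0.212, 1.562, -0.21]
ft_force: [-0.1, 0.2, -2.8]
grip_width: 0.056
```

{"method": "arm_command", "body": {
  "deltas": [
    {"translation":[-15,0,0],"turn":[0,0,0]},
    {"translation":[-35,0,0],"turn":[0,0,0]},
    {"translation":[-45,0,0],"turn":[0,0,0]},
    {"translation":[-40,0,0],"turn":[0,0,0]},
    {"translation":[-20,-15,0],"turn":[0,0,0]}
  ]
}}

```text
time: 38.0
eef_pos: [0.464, -0.0372, 0.1939]
tool_rot: [0.212, 1.575, -0.208]
ft_force: [0.2, -0.1, -2.4]
grip_width: 0.0562
```

```bash
python3 - <<'E'
from h import *
b=.590*E_-.176*N_; print(b)
plan([*(.48*E_-.176*N_),.20],-.265); plan([*b,.2],-.265,n=1)
E
```

```text
[ 0.52330854 -0.32438275]
at [ 0.464  -0.0372  0.1939] jaw ang -0.267 tilt 0.85 d(mm) [ -46.9 -258.4    6.1] tool d [  -6.5 -261.6   22.9] turn [-0.1 -0.9 -0. ] rows>=5.7 t 38.0 w 0.0562 F [ 0.2 -0.1 -2.4]
  T [-1.1, -43.6, 3.8] W [-0.0, -0.1, -0.0]
  T [-1.1, -43.6, 3.8] W [-0.0, -0.1, -0.0]
  T [-1.1, -43.6, 3.8] W [-0.0, -0.1, -0.0]
  T [-1.1, -43.6, 3.8] W [-0.0, -0.1, -0.0]
  T [-1.0, -43.6, 3.8] W [-0.0, -0.1, -0.0]
  T [-1.0, -43.6, 3.8] W [-0.0, -0.1, -0.0]
at [ 0.464  -0.0372  0.1939] jaw ang -0.267 tilt 0.85 d(mm) [  59.3 -287.2    6.1] tool d [  -8.2 -261.4  132.8] turn [-0.1 -0.9 -0. ] rows>=6.4 t 38.0 w 0.0562 F [ 0.2 -0.1 -2.4]
  T [-1.2, -37.3, 19.0] W [-0.0, -0.1, -0.0]
  T [-1.1, -37.3, 19.0] W [-0.0, -0.1, -0.0]
  T [-1.1, -37.3, 19.0] W [-0.0, -0.1, -0.0]
  T [-1.0, -37.4, 19.0] W [-0.0, -0.1, -0.0]
  T [-1.0, -37.4, 18.9] W [-0.0, -0.1, -0.0]
  T [-1.0, -37.4, 18.9] W [-0.0, -0.1, -0.0]
  T [-0.9, -37.4, 18.9] W [-0.0, -0.1, -0.0]
```

{"method": "arm_command", "body": {
  "deltas": [
    {"translation":[-2,-32,3],"turn":[0,-0.5,0]},
    {"translation":[-2,-42,4],"turn":[0,-0.3,0]},
    {"translation":[0,-45,4],"turn":[0,0,0]},
    {"translation":[0,-45,4],"turn":[0,0,0]},
    {"translation":[0,-45,4],"turn":[0,0,0]}
  ]
}}

```text
time: 38.5
eef_pos: [0.4293, -0.2464, 0.2028]
tool_rot: [0.202, 1.55, -0.201]
ft_force: [1.1, 1.1, -1.5]
grip_width: 0.0561
```

```bash
python3 - <<'E'
from h import *
b=.590*E_-.176*N_; plan([*b,.195],-.265)
E
```

```text
at [ 0.4293 -0.2464  0.2028] jaw ang -0.257 tilt 0.64 d(mm) [ 94.  -78.   -7.8] tool d [  8.9 -51.5 110.7] turn [ 0.4  0.6 -0.1] rows>=2.1 t 38.5 w 0.0561 F [ 1.1  1.1 -1.5]
  T [1.8, -10.3, 22.1] W [0.1, 0.1, -0.0]
  T [1.7, -10.3, 22.1] W [0.1, 0.1, -0.0]
  T [1.7, -10.2, 22.2] W [0.1, 0.1, -0.0]
  T [1.7, -10.2, 22.2] W [0.1, 0.1, -0.0]
  T [1.6, -10.2, 22.2] W [0.1, 0.1, -0.0]
```

{"method": "arm_command", "body": {
  "deltas": [
    {"translation":[0,-22,12],"turn":[0.3,0.5,0]},
    {"translation":[0,-18,26],"turn":[0,0,0]},
    {"translation":[3,-10,30],"turn":[0,0,0]},
    {"translation":[3,0,25],"turn":[0,0,0]},
    {"translation":[2,0,12],"turn":[0,0,0]}
  ]
}}

```text
time: 39.0
eef_pos: [0.5142, -0.3318, 0.1929]
tool_rot: [0.216, 1.562, -0.214]
ft_force: [-1.4, 0.8, -2.5]
grip_width: 0.0559
```

```bash
python3 - <<'E'
from h import *
s,p,d=snap('scene','i1.png'); b=.590*E_-.176*N_; plan([*b,.175],-.265)
E
```

```text
at [ 0.5154 -0.332   0.1924] jaw ang -0.273 tilt 0.06 d(mm) [  7.9   7.6 -17.4] tool d [17.4  9.5  5.6] turn [-0.5 -0.1 -0. ] rows>=0.4 t 39.05 w 0.0558 F [ 1.7 -2.  -1.5]
  T [3.5, 1.9, 1.1] W [-0.1, -0.0, -0.0]
  T [3.5, 1.9, 1.1] W [-0.1, -0.0, -0.0]
  T [3.5, 1.9, 1.1] W [-0.1, -0.0, -0.0]
  T [3.5, 1.9, 1.1] W [-0.1, -0.0, -0.0]
  T [3.5, 1.9, 1.1] W [-0.1, -0.0, -0.0]
```

View pics/i1.png

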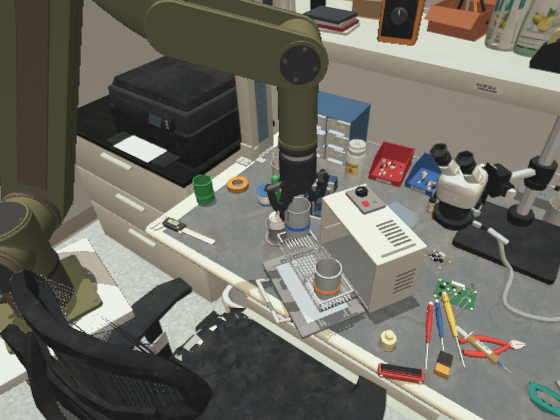

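{"method": "arm_command", "body": {
  "deltas": [
    {"translation":[2,6,3],"turn":[-0.3,0,0]},
    {"translation":[4,3,2],"turn":[-0.2,0,0]},
    {"translation":[4,1,0],"turn":[0,0,0]},
    {"translation":[2,0,0],"turn":[0,0,0]},
    {"translation":[0,0,0],"turn":[0,0,0]}
  ]
}}

```text
time: 39.55
eef_pos: [0.5192, -0.3188, 0.1783]
tool_rot: [0.208, 1.569, -0.203]
ft_force: [0.1, -0.9, -1.6]
grip_width: 0.0561
```

```bash
python3 - <<'E'
from h import *
b=.590*E_-.176*N_; plan([*b,.1245],-.265)
E
```

```text
at [ 0.5192 -0.3188  0.1783] jaw ang -0.261 tilt 0.48 d(mm) [  4.1  -5.6 -53.8] tool d [53.7 -4.5  5.8] turn [ 0.2 -0.5 -0.1] rows>=1.2 t 39.55 w 0.0561 F [ 0.1 -0.9 -1.6]
  T [10.7, -0.9, 1.2] W [0.0, -0.1, -0.0]
  T [10.7, -0.9, 1.1] W [0.0, -0.1, -0.0]
  T [10.7, -0.9, 1.1] W [0.0, -0.1, -0.0]
  T [10.7, -0.9, 1.1] W [0.0, -0.1, -0.0]
  T [10.8, -0.9, 1.1] W [0.0, -0.1, -0.0]
```

{"method": "arm_command", "body": {
  "deltas": [
    {"translation":[2,-3,4],"turn":[0.2,-0.3,0]},
    {"translation":[6,-1,2],"turn":[0,-0.2,0]},
    {"translation":[7,0,0],"turn":[0,0,0]},
    {"translation":[6,0,0],"turn":[0,0,0]},
    {"translation":[3,0,0],"turn":[0,0,0]}
  ]
}}

```text
time: 40.05
eef_pos: [0.524, -0.325, 0.1534]
tool_rot: [0.209, 1.557, -0.208]
ft_force: [0.3, -0.1, -1.4]
grip_width: 0.0556
```

```bash
python3 - <<'E'
from h import *
b=.590*E_-.176*N_; plan([*b,.1245],-.265)
E
```

```text
at [ 0.524  -0.325   0.1534] jaw ang -0.266 tilt 0.21 d(mm) [ -0.7   0.6 -28.9] tool d [28.9  0.4 -0.9] turn [-0.   0.2 -0.1] rows>=0.6 t 40.05 w 0.0556 F [ 0.3 -0.1 -1.4]
  T [5.8, 0.1, -0.2] W [-0.0, 0.0, -0.0]
  T [5.8, 0.1, -0.2] W [-0.0, 0.0, -0.0]
  T [5.8, 0.1, -0.2] W [-0.0, 0.0, -0.0]
  T [5.8, 0.1, -0.2] W [-0.0, 0.0, -0.0]
  T [5.8, 0.1, -0.2] W [-0.0, 0.0, -0.0]
```

{"method": "arm_command", "body": {
  "deltas": [
    {"translation":[6,0,-1],"turn":[0,0,0]},
    {"translation":[8,0,0],"turn":[0,0,0]},
    {"translation":[7,0,0],"turn":[0,0,0]},
    {"translation":[4,0,0],"turn":[0,0,0]},
    {"translation":[2,0,0],"turn":[0,0,0]}
  ]
}}

```text
time: 40.55
eef_pos: [0.5226, -0.3245, 0.1238]
tool_rot: [0.21, 1.559, -0.207]
ft_force: [-4.6, 2.6, 17.1]
grip_width: 0.0559
```

{"method": "arm_command", "body": {
  "deltas": [
    {"translation":[1,0,0],"turn":[0,0,0]},
    {"translation":[1,0,0],"turn":[0,0,0]},
    {"translation":[1,0,0],"turn":[0,0,0]},
    {"translation":[0.5,0,0],"turn":[0,0,0]},
    {"translation":[0.5,0,0],"turn":[0,0,0]}
  ]
}}

```text
time: 41.05
eef_pos: [0.5225, -0.3245, 0.1239]
tool_rot: [0.209, 1.557, -0.208]
ft_force: [-2.5, 1.8, 4.8]
grip_width: 0.0562
```

{"method": "arm_command", "body": {
  "deltas": [
    {"translation":[0,0,0],"turn":[0,0,0]},
    {"translation":[0,0,0],"turn":[0,0,0]},
    {"translation":[0,0,0],"turn":[0,0,0]},
    {"translation":[0,0,0],"turn":[0,0,0]},
    {"translation":[-5,0,0],"turn":[0,0,0]}
  ],
  "fingers": 1
}}

```text
time: 41.55
eef_pos: [0.5234, -0.325, 0.1275]
tool_rot: [0.209, 1.556, -0.208]
ft_force: [-0.3, -0.2, -0.5]
grip_width: 0.0858
```

{"method": "arm_command", "body": {
  "deltas": [
    {"translation":[-15,0,0],"turn":[0,0,0]},
    {"translation":[-30,0,0],"turn":[0,0,0]},
    {"translation":[-40,0,-10],"turn":[0,0,0]},
    {"translation":[-30,-10,-40],"turn":[0,0,0]},
    {"translation":[0,-10,-45],"turn":[0,0,0]}
  ]
}}

```text
time: 42.05
eef_pos: [0.4304, -0.3211, 0.2457]
tool_rot: [0.204, 1.554, -0.206]
ft_force: [-0.6, -1.3, -0.2]
grip_width: 0.0852
```

```bash
python3 - <<'E'
from h import *
s,p,d=snap('wrist','j_w.png'); marks(['dryer_handle'],'wrist')
s,p,d=snap('scene','j1.png'); marks(['beaker_blue_mid','beaker_orange_mid','dryer_handle'],'scene')
t=bar(1.57)-[0,0,.015]; print(t); t[2]=.10; plan(t,-.265)
E
```

```text
dryer_handle [(0.91, [0.392, -0.362, 0.033])]
beaker_blue_mid [(0.68, [0.52, -0.323, 0.122]), (0.62, [0.495, 0.079, 0.034])]
beaker_orange_mid [(0.61, [0.482, -0.462, 0.122]), (0.38, [0.601, 0.068, 0.004])]
dryer_handle [(0.75, [0.395, -0.366, 0.032]), (0.36, [0.646, -0.432, -0.001])]
[ 0.3926637  -0.36291056  0.0151513 ]
at [ 0.4289 -0.3192  0.2412] jaw ang -0.263 tilt 0.24 d(mm) [ -36.2  -43.7 -141.2] tool d [141.  -52.2 -23.5] turn [ 0.1 -0.  -0.2] rows>=3.1 t 42.35 w 0.0857 F [-0.2 -0.4 -0.2]
  T [28.2, -10.4, -4.7] W [0.0, -0.0, -0.0]
  T [28.2, -10.4, -4.7] W [0.0, -0.0, -0.0]
  T [28.2, -10.4, -4.7] W [0.0, -0.0, -0.0]
  T [28.2, -10.4, -4.7] W [0.0, -0.0, -0.0]
  T [28.2, -10.4, -4.7] W [0.0, -0.0, -0.0]
```

View pics/j1.png

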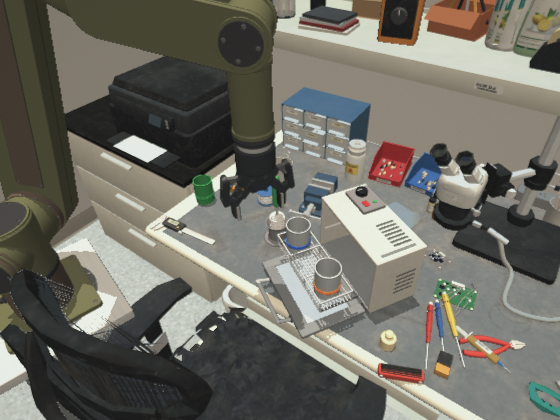

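View pics/j_w.png

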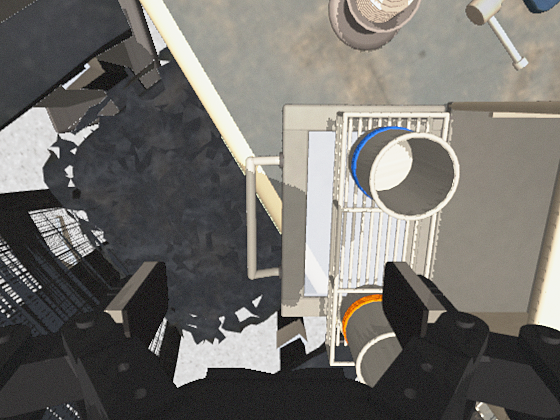

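{"method": "arm_command", "body": {
  "deltas": [
    {"translation":[10,-16,-9],"turn":[0,0,0]},
    {"translation":[25,-18,-9],"turn":[0,0,0]},
    {"translation":[35,-14,-5],"turn":[0,0,0]},
    {"translation":[38,-5,0],"turn":[0,0,0]},
    {"translation":[25,0,0],"turn":[0,0,0]}
  ],
  "fingers": 0.25
}}

```text
time: 42.85
eef_pos: [0.4035, -0.3708, 0.1066]
tool_rot: [0.199, 1.549, -0.204]
ft_force: [-0.5, 0.2, -0.3]
grip_width: 0.0214
```

```bash
python3 - <<'E'
from h import *
snap('wrist','k1.png')
plan([.3945,-.363,.06],-.265)
E
```

```text
at [ 0.402  -0.3689  0.1031] jaw ang -0.257 tilt 0.44 d(mm) [ -7.5   5.9 -43.1] tool d [43.1  3.7 -9.1] turn [ 0.5  0.4 -0.1] rows>=1.0 t 42.9 w 0.0208 F [-0.6  0.8 -2.5]
  T [8.6, 0.7, -1.8] W [0.1, 0.1, -0.0]
  T [8.6, 0.7, -1.8] W [0.1, 0.1, -0.0]
  T [8.6, 0.7, -1.8] W [0.1, 0.1, -0.0]
  T [8.6, 0.7, -1.8] W [0.1, 0.1, -0.0]
  T [8.6, 0.7, -1.8] W [0.1, 0.1, -0.0]
```

View pics/k1.png

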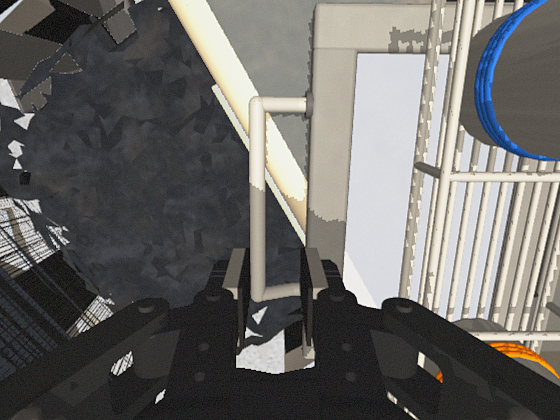

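{"method": "arm_command", "body": {
  "deltas": [
    {"translation":[4,3,-6],"turn":[0.4,0.2,0]},
    {"translation":[10,1,-4],"turn":[0.1,0.2,0]},
    {"translation":[14,0,-1],"turn":[0,0,0]},
    {"translation":[10,0,0],"turn":[0,0,0]},
    {"translation":[0,0,0],"turn":[0,0,0]}
  ]
}}

```text
time: 43.4
eef_pos: [0.3954, -0.3622, 0.0634]
tool_rot: [0.208, 1.56, -0.205]
ft_force: [0.2, 0.5, 0.5]
grip_width: 0.0212
```

```bash
python3 - <<'E'
from h import *
snap('wrist','k2.png')
plan([.3945,-.363,.013],-.265)
E
```

```text
at [ 0.3957 -0.3625  0.064 ] jaw ang -0.263 tilt 0.12 d(mm) [ -1.2  -0.5 -51. ] tool d [51.  -0.8 -1.2] turn [ 0.1  0.1 -0.1] rows>=1.1 t 43.45 w 0.0211 F [-0.2 -0.1 -0.2]
  T [10.2, -0.2, -0.2] W [0.0, 0.0, -0.0]
  T [10.2, -0.2, -0.2] W [0.0, 0.0, -0.0]
  T [10.2, -0.2, -0.2] W [0.0, 0.0, -0.0]
  T [10.2, -0.2, -0.2] W [0.0, 0.0, -0.0]
  T [10.2, -0.2, -0.2] W [0.0, 0.0, -0.0]
```

View pics/k2.png

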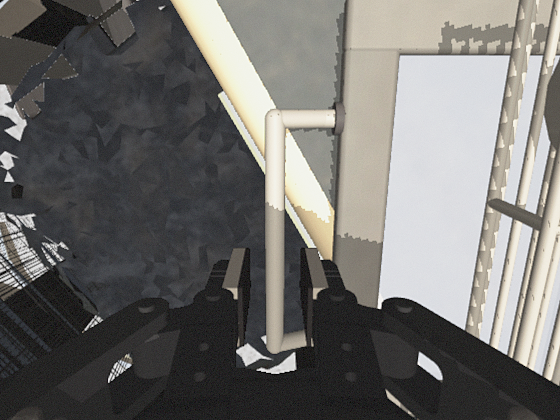

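{"method": "arm_command", "body": {
  "deltas": [
    {"translation":[9,0,-1],"turn":[0,0,0]},
    {"translation":[13,0,0],"turn":[0,0,0]},
    {"translation":[12,0,0],"turn":[0,0,0]},
    {"translation":[8,0,0],"turn":[0,0,0]},
    {"translation":[1,0,0],"turn":[0,0,0]}
  ]
}}

```text
time: 43.95
eef_pos: [0.3972, -0.3645, 0.0215]
tool_rot: [0.203, 1.553, -0.209]
ft_force: [-0.2, -0.4, 0.5]
grip_width: 0.0214
```

{"method": "arm_command", "body": {
  "deltas": [
    {"translation":[0,0,0],"turn":[0,0,0]},
    {"translation":[0,0,0],"turn":[0,0,0]},
    {"translation":[0,0,0],"turn":[0,0,0]},
    {"translation":[0,0,0],"turn":[0,0,0]},
    {"translation":[0,0,0],"turn":[0,0,0]}
  ],
  "fingers": 0,
  "force": 30
}}

```text
time: 44.45
eef_pos: [0.3949, -0.3637, 0.0211]
tool_rot: [0.203, 1.558, -0.208]
ft_force: [-0.2, -0.4, -1.6]
grip_width: 0.0086
```

```bash
python3 - <<'E'
from h import *
s=sensors.observe(); off=.030-s['eef_pos'][2]; print('off',off)
arc(np.linspace(1.52,1.2,7),off)
E
```

```text
off 0.008872375603564023
a est 1.570 e,n 0.4764 -0.2476 z 0.021127624396435975 tilt 0.25 jaw -0.262 t 44.45 F [-0.2 -0.4 -1.6] w 0.0086
  a1.52 [-9.6  0.2 -1.7]
  a1.47 [-10.1  -0.    1.2]
  a1.41 [-10.   -0.    1.8]
  a1.36 [-9.9 -0.   2.3]
  a1.31 [-9.7 -0.   2.8]
  a1.25 [-9.6 -0.   3.3]
  a1.20 [-9.4 -0.   3.9]
```

{"method": "arm_command", "body": {
  "deltas": [
    {"translation":[0,0,0],"turn":[0,0,0]},
    {"translation":[0,0,0],"turn":[0,0,0]},
    {"translation":[3,0,0],"turn":[0,0,0]},
    {"translation":[3,0,0],"turn":[0,0,0]},
    {"translation":[2,0,0],"turn":[0,0,0]}
  ],
  "fingers": 0.2
}}

```text
time: 44.95
eef_pos: [0.3963, -0.3648, 0.0138]
tool_rot: [0.202, 1.555, -0.209]
ft_force: [0.2, 0.2, 0.3]
grip_width: 0.0174
```

{"method": "arm_command", "body": {
  "deltas": [
    {"translation":[0,0,0],"turn":[0,0,0]},
    {"translation":[0,0,0],"turn":[0,0,0]},
    {"translation":[0,0,0],"turn":[0,0,0]},
    {"translation":[0,0,0],"turn":[0,0,0]},
    {"translation":[0,0,0],"turn":[0,0,0]}
  ],
  "fingers": 0,
  "force": 30
}}

```text
time: 45.45
eef_pos: [0.3948, -0.3642, 0.0134]
tool_rot: [0.202, 1.558, -0.208]
ft_force: [-1.0, -1.0, 1.9]
grip_width: 0.0089
```

```bash
python3 - <<'E'
from h import *
s=sensors.observe(); off=.030-s['eef_pos'][2]; print('off',off)
arc(np.linspace(1.52,1.2,7),off)
E
```

```text
off 0.01661703142169882
a est 1.570 e,n 0.4764 -0.2481 z 0.01338296857830118 tilt 0.30 jaw -0.261 t 45.45 F [-1.  -1.   1.9] w 0.0089
  a1.52 [-9.6  0.7 -1.7]
  a1.47 [-10.1  -0.    1.2]
  a1.41 [-10.   -0.    1.8]
  a1.36 [-9.9 -0.   2.3]
  a1.31 [-9.7 -0.   2.8]
  a1.25 [-9.6 -0.   3.4]
  a1.20 [-9.4 -0.   3.9]
```

{"method": "arm_command", "body": {
  "deltas": [
    {"translation":[-6,0,0],"turn":[0,0,0]},
    {"translation":[-9,0,1],"turn":[0,0,0]},
    {"translation":[-11,0,2],"turn":[0,0,0]},
    {"translation":[-12,0,2],"turn":[0,0,0]},
    {"translation":[-12,0,3],"turn":[0,0,0]}
  ]
}}

```text
time: 45.95
eef_pos: [0.4033, -0.3666, 0.0645]
tool_rot: [0.203, 1.558, -0.208]
ft_force: [2.7, -1.4, -6.0]
grip_width: 0.0091
```

```bash
sed -i 's/^HE,HN=.*/HE,HN=.666,-.2474/' h.py; python3 - <<'E'
from h import *
arc(np.linspace(1.27,.85,6),.0166)
E
```

```text
a est 1.297 e,n 0.4852 -0.2481 z 0.06446556659136292 tilt 0.25 jaw -0.262 t 45.95 F [ 2.7 -1.4 -6. ] w 0.0091
  a1.27 [-4.9  0.7  1.7]
  a1.19 [-14.8  -0.1   6. ]
  a1.10 [-14.2  -0.1   7.3]
  a1.02 [-13.6  -0.1   8.4]
  a0.93 [-12.8  -0.1   9.5]
  a0.85 [-12.   -0.1  10.6]
```

{"method": "arm_command", "body": {
  "deltas": [
    {"translation":[-12,0,4],"turn":[0,0,0]},
    {"translation":[-12,0,5],"turn":[0,0,0]},
    {"translation":[-12,0,6],"turn":[0,0,0]},
    {"translation":[-12,0,7],"turn":[0,0,0]},
    {"translation":[-11,0,8],"turn":[0,0,0]}
  ]
}}

```text
time: 46.45
eef_pos: [0.4364, -0.3756, 0.1291]
tool_rot: [0.201, 1.55, -0.211]
ft_force: [4.2, -3.4, -11.3]
grip_width: 0.0087
```

```bash
python3 - <<'E'
from h import *
arc(np.linspace(.9,.5,6),.0166)
s,p,d=snap('scene','l1.png')
E
```

```text
a est 0.911 e,n 0.5195 -0.2482 z 0.12910412313618824 tilt 0.74 jaw -0.263 t 46.45 F [  4.2  -3.4 -11.3] w 0.0087
  a0.90 [-0.6  0.8  2.6]
  a0.82 [-11.   -0.1  10.5]
  a0.74 [-10.1  -0.1  11.4]
  a0.66 [-9.2 -0.1 12.1]
  a0.58 [-8.2 -0.1 12.8]
  a0.50 [-7.1 -0.1 13.4]
```

View pics/l1.png

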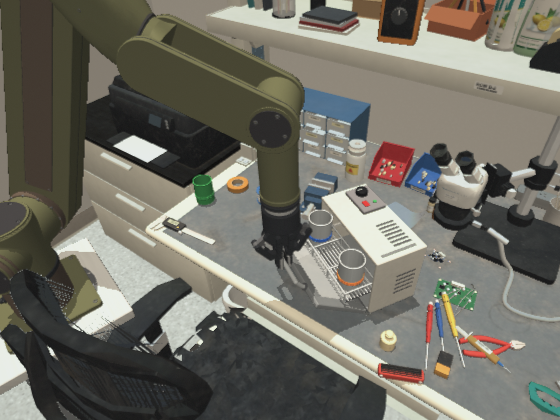

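{"method": "arm_command", "body": {
  "deltas": [
    {"translation":[-7,0,11],"turn":[0,0.3,0]},
    {"translation":[-9,0,11],"turn":[0,0.2,0]},
    {"translation":[-8,0,11],"turn":[0,0,0]},
    {"translation":[-7,0,12],"turn":[0,0,0]},
    {"translation":[-6,0,12],"turn":[0,0,0]}
  ]
}}

```text
time: 47.0
eef_pos: [0.478, -0.3869, 0.1691]
tool_rot: [0.204, 1.587, -0.208]
ft_force: [-6.3, -0.3, -0.5]
grip_width: 0.0089
```

```bash
python3 - <<'E'
from h import *
arc(np.linspace(.45,.05,6),.0166)
E
```

```text
a est 0.606 e,n 0.5626 -0.2482 z 0.16906465327519868 tilt 1.51 jaw -0.262 t 47.0 F [-6.3 -0.3 -0.5] w 0.0089
  a0.45 [-11.6   0.6  27.7]
  a0.37 [-5.8 -0.1 14. ]
  a0.29 [-4.7 -0.1 14.5]
  a0.21 [-3.5 -0.1 14.8]
  a0.13 [-2.3 -0.1 15. ]
  a0.05 [-1.1 -0.1 15.2]
```

{"method": "arm_command", "body": {
  "deltas": [
    {"translation":[-7,0,12],"turn":[0,-0.6,0]},
    {"translation":[-7,0,12],"turn":[0,-0.5,0]},
    {"translation":[-6,0,13],"turn":[0,-0.3,0]},
    {"translation":[-5,0,13],"turn":[0,0,0]},
    {"translation":[-4,0,13],"turn":[0,0,0]}
  ]
}}

```text
time: 47.5
eef_pos: [0.5331, -0.4019, 0.1956]
tool_rot: [0.204, 1.579, -0.209]
ft_force: [-3.5, -2.6, -7.2]
grip_width: 0.0089
```

```bash
python3 - <<'E'
from h import *
arc(np.linspace(.25,0,5),.0166)
snap('scene','l2.png')
E
```

```text
a est 0.281 e,n 0.6197 -0.2483 z 0.1955906077632731 tilt 1.03 jaw -0.262 t 47.5 F [-3.5 -2.6 -7.2] w 0.0089
  a0.25 [4.  0.9 7.1]
  a0.19 [-2.3 -0.  11.7]
  a0.12 [-1.6 -0.  11.8]
  a0.06 [-0.8 -0.  11.9]
  a0.00 [-0.1 -0.  11.9]
```

View pics/l2.png

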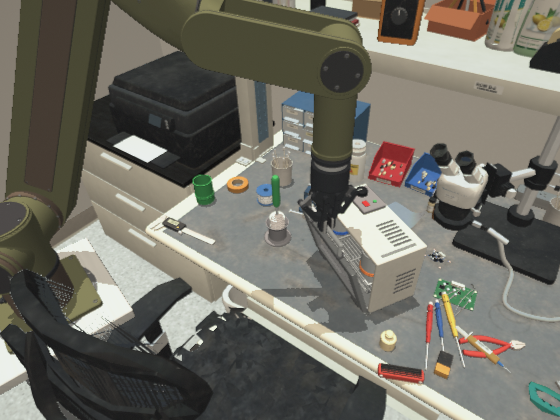

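{"method": "arm_command", "body": {
  "deltas": [
    {"translation":[2,0,10],"turn":[0,-0.4,0]},
    {"translation":[0,0,11],"turn":[0,-0.3,0]},
    {"translation":[-1,0,11],"turn":[0,0,0]},
    {"translation":[-1,0,11],"turn":[0,0,0]},
    {"translation":[0,0,8],"turn":[0,0,0]}
  ]
}}

```text
time: 48.05
eef_pos: [0.583, -0.4155, 0.202]
tool_rot: [0.201, 1.567, -0.212]
ft_force: [-4.6, 0.1, 0.6]
grip_width: 0.0085
```

```bash
python3 - <<'E'
from h import *
arc([0.02,0.0],.0166)
E
```

```text
a est 0.014 e,n 0.6714 -0.2483 z 0.20200635588181745 tilt 0.52 jaw -0.263 t 48.05 F [-4.6  0.1  0.6] w 0.0085
  a0.02 [ 6.5  1.  -1.2]
  a0.00 [ 0.1 -0.   3.8]
```

Push the last bit until the stop is felt.

{"method": "arm_command", "body": {
  "deltas": [
    {"translation":[0,0,4],"turn":[0,0,0]},
    {"translation":[0,0,4],"turn":[0,0,0]},
    {"translation":[0,0,4],"turn":[0,0,0]},
    {"translation":[0,0,5],"turn":[0,0,0]},
    {"translation":[0,0,5],"turn":[0,0,0]}
  ]
}}

```text
time: 48.55
eef_pos: [0.5855, -0.4161, 0.202]
tool_rot: [0.21, 1.611, -0.207]
ft_force: [-15.4, 3.2, 6.8]
grip_width: 0.0087
```

```bash
python3 - <<'E'
from h import *
arc([0.0],.0166)
E
```

```text
a est 0.001 e,n 0.6741 -0.2483 z 0.2019978695906272 tilt 2.89 jaw -0.264 t 48.55 F [-15.4   3.2   6.8] w 0.0087
  a0.00 [6.6 0.9 0.3]
```

{"method": "arm_command", "body": {
  "deltas": [
    {"translation":[0,0,3],"turn":[0,0,0]},
    {"translation":[0,0,3],"turn":[0,0,0]},
    {"translation":[0,0,4],"turn":[0,0,0]},
    {"translation":[0,0,4],"turn":[0,0,0]},
    {"translation":[0,0,4],"turn":[0,0,0]}
  ],
  "fingers": 0.25
}}

```text
time: 49.05
eef_pos: [0.5911, -0.417, 0.2019]
tool_rot: [0.217, 1.64, -0.204]
ft_force: [-13.1, 2.5, 5.3]
grip_width: 0.0213
```

```bash
python3 - <<'E'
from h import *
arc([0.0],.0166)
e=snap('wrist','m1.png')
E
```

```text
a est -0.027 e,n 0.6797 -0.2476 z 0.20192027304771873 tilt 4.55 jaw -0.265 t 49.05 F [-13.1   2.5   5.3] w 0.0213
  a0.00 [ 6.9  0.2 -5.1]
```

View pics/m1.png

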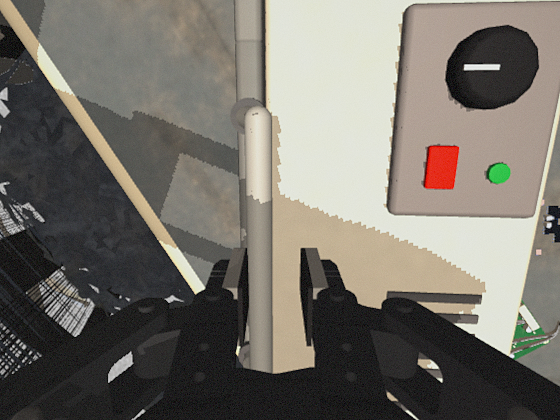

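{"method": "arm_command", "body": {
  "deltas": [
    {"translation":[0,0,-4],"turn":[0,0,0]},
    {"translation":[-4,0,-1],"turn":[0,0,0]},
    {"translation":[-15,0,0],"turn":[0,0,0]},
    {"translation":[-25,0,0],"turn":[0,0,0]},
    {"translation":[-35,0,0],"turn":[0,0,0]}
  ]
}}

```text
time: 49.6
eef_pos: [0.5971, -0.415, 0.2782]
tool_rot: [0.22, 1.637, -0.196]
ft_force: [-0.5, 0.1, -0.8]
grip_width: 0.0213
```

{"method": "arm_command", "body": {
  "deltas": [
    {"translation":[-30,20,-10],"turn":[0,-2,0]},
    {"translation":[-20,35,-30],"turn":[0,-2,0]},
    {"translation":[0,40,-40],"turn":[0,0,0]},
    {"translation":[0,40,-40],"turn":[0,0,0]},
    {"translation":[0,0,0],"turn":[0,0,0]}
  ]
}}

```text
time: 50.1
eef_pos: [0.532, -0.2585, 0.3386]
tool_rot: [0.205, 1.536, -0.203]
ft_force: [-0.3, -0.2, -0.5]
grip_width: 0.0212
```

```bash
python3 - <<'E'
from h import *
plan([.5,-.3,.3],-.265,n=1)
for c in ('scene','top','wrist'):
    s,p,d=snap(c,'n_%s.png'%c); print(c);marks(['dryer_handle','brush_tip','brush_grip','beaker_orange_mid','beaker_blue_mid','solder_spool','tape_amber'],c)
    W=cloud(c,d,s); z=W[...,2]; m=(z>.203)&(z<.228)&(np.hypot(W[...,0]-.58,W[...,1]+.413)<.075); q=W[m]
    if len(q)>20: print('bar e',np.median(q[:,:2]@E_),'n',np.median(q[:,:2]@N_),len(q))
E
```

```text
at [ 0.532  -0.2585  0.3386] jaw ang -0.261 tilt 1.45 d(mm) [-32.  -41.5 -38.6] tool d [ 37.8 -48.5 -21.2] turn [ 0.2  1.4 -0.3] rows>=0.9 t 50.1 w 0.0212 F [-0.3 -0.2 -0.5]
  T [37.8, -48.5, -21.2] W [0.2, 1.4, -0.3]
scene
dryer_handle [(0.65, [0.585, -0.415, 0.213])]
brush_tip [(0.8, [0.561, -0.192, 0.008])]
brush_grip [(0.66, [0.56, -0.191, 0.16])]
beaker_orange_mid []
beaker_blue_mid [(0.69, [0.493, 0.077, 0.038])]
solder_spool [(0.7, [0.628, -0.044, 0.002])]
tape_amber [(0.59, [0.6, 0.066, 0.006])]
bar e 0.6697773674172603 n -0.25503234458885576 261
top
dryer_handle []
brush_tip [(0.64, [0.56, -0.19, 0.012])]
brush_grip [(0.65, [0.555, -0.194, 0.159])]
beaker_orange_mid []
beaker_blue_mid [(0.64, [0.489, 0.08, 0.033])]
solder_spool [(0.78, [0.629, -0.042, 0.002])]
tape_amber [(0.77, [0.604, 0.066, -0.001])]
wrist
dryer_handle []
brush_tip []
brush_grip [(0.65, [0.558, -0.194, 0.165])]
beaker_orange_mid []
beaker_blue_mid []
solder_spool []
tape_amber []
bar e 0.6734344320461202 n -0.19386754330119066 506
```

View pics/n_scene.png

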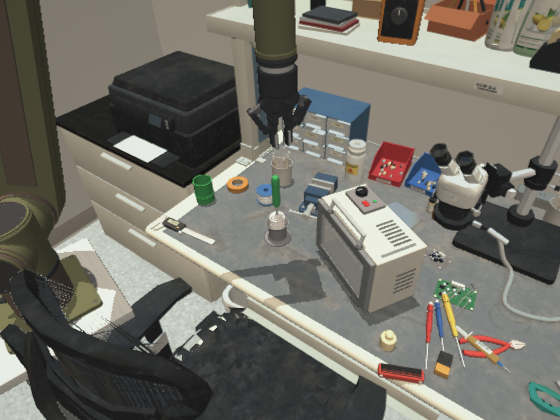

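View pics/n_wrist.png

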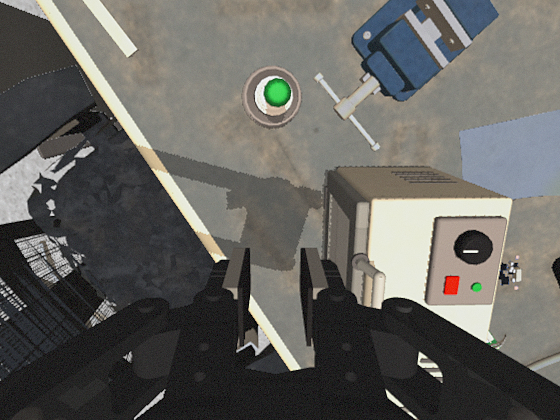

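```bash
python3 - <<'E'
from h import *
s,p,d=snap('scene'); marks(['beaker_white_mid'],'scene')
a=p[170:320,300:440,::-1]; cv2.imwrite('pics/o1.png',cv2.resize(a,None,fx=4,fy=4,interpolation=2))
s,p,d=snap('top'); marks(['beaker_white_mid'],'top')
E
```

```text
beaker_white_mid []
beaker_white_mid []
```

View pics/o1.png

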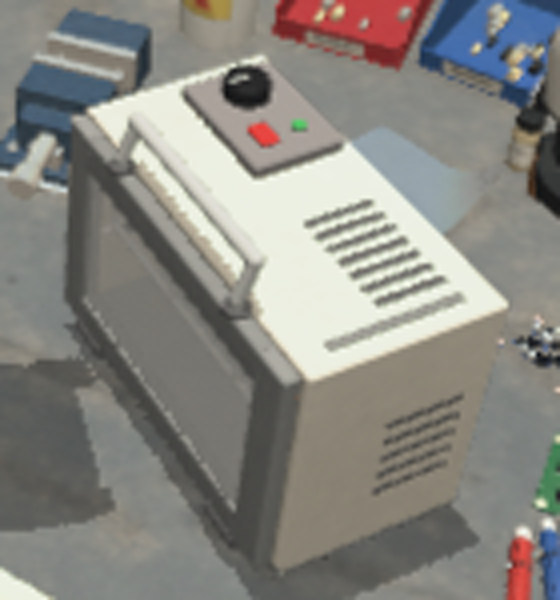

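```bash
python3 - <<'E'
import cv2
a=cv2.imread('pics/n_top.png'); cv2.imwrite('pics/o2.png',cv2.resize(a[60:300,100:500],None,fx=2,fy=2))
E
```

```text
(no output)
```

View pics/o2.png

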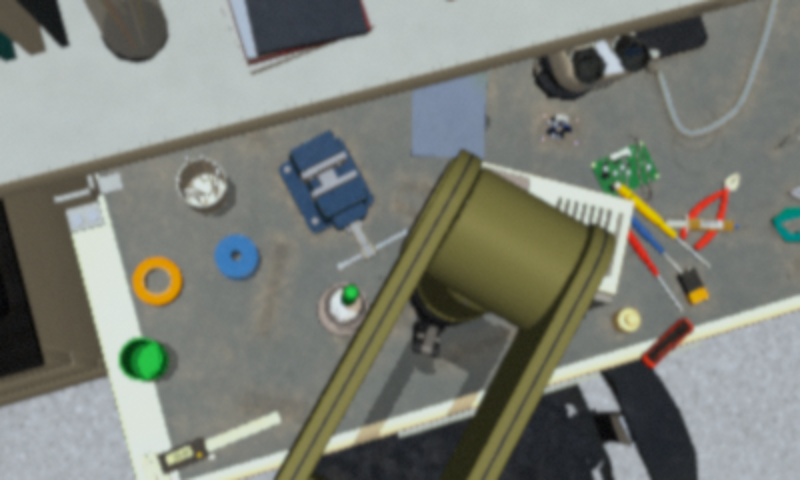

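```bash
python3 -c "
from h import *
s=sensors.observe(); print(s['time'],s['ft_force'],s['joint_vel'].round(3)); print(env.sign_off())"
```

```text
51.5 [-0.40536221  0.15402869 -0.343464  ] [ 0.    -0.001  0.     0.001  0.001 -0.   ]
the job is handed in; nothing more can be done
None
```

The job is done and handed in at 51.5 s. No white-banded beaker was found: the networks reported none and I saw none in the pictures.

- **Scrubbing:** I scrubbed the blue beaker first, then the orange. Each was scrubbed down to the bottom, up about 56 mm and down again, with a contact force felt at every bottom.
- **Brush:** I stood it back in its holder, head down. Its last readings match where it stood at the start.
- **Beakers:** I opened the door and set orange upright in the right bay and blue in the left. Blue had been knocked about 4 cm aside during the run, so I found it again before gripping it. They looked upright in the rack before closing and partway in. I could not make them out through the window once the door was shut.
- **Door:** I pushed it up until I felt a 13–15 N stop. The handle then sat about 5 mm further in than at the start, which fits fully shut.
- **Other things:** The spool, tape and green look-alike read where they were at the start, within a few millimetres. The arm ended clear of everything, with about 0.5 N at the wrist.
- **Disagreements:** The cameras differed by 2–4 mm on positions, so I averaged them. The networks sometimes marked the green look-alike or the spool as the blue beaker, and I ruled those out by picture.

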